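# Inspect and stack the moulded colour plaques

### The arm

A 6-joint arm with a two-finger parallel gripper is mounted at the origin on the work surface. World frame = base frame: x ahead of the robot, y to its left, z up, the work surface at z = 0. Lengths are in m, angles in rad, forces in N, time in s.
With the tool pointing down it reaches from about 0.35 to 0.975 m from the base axis. Payload 4.9 kg.
Tool frame: the origin (TCP) lies at the very end of the fingers, on their centre line; the grasp point (between the pads) lies 19 mm behind it; x points along the fingers, y is the direction in which the jaws open and shut, and the axes are right-handed (so a half turn about x gives the same grasp; the last joint's range is limited). The gripper opens to 85 mm and grips with 20 to 120 N. Pads are 22 mm wide; open, the fingers measure 114 mm over their backs; the gripper's body (76 mm by 85 mm) begins 54 mm behind the grasp point. The pads swing forward as they close: fully open they stand 13 mm farther back than shut.
Start: joints at [-1.436, 0.053, 1.613, -0, 1.476, -0.119], TCP at [0.157, -0.605, 0.231] pointing down, gripper open.
Joint ranges: [-3.01, 3.01], [-1.01, 2.22], [0.06, 2.58], [-1.02, 4.17], [0.09, 2.62], [-3.14, 3.14]. Speed limits (rad/s): [2.57, 2.57, 3.14, 3.14, 3.14, 3.14].

### API

Orientations are given as a rotation vector (axis times angle).
In Python, from station import ctrl, get_image, calibration, finish_job, search_frame, cut_out, mark_of gives the robot as it stands. The module is installed in compiled form; this text tells all that it offers.
- The arm moves only by the tool arm_command, never from a script. Its argument "plan" is a list that holds one entry, the list of rows, each a list of 7 numbers: the shift along the tool's x, y, z in m, then the turn, a rotation vector about the tool's x, y, z in degrees, then the finger opening in m, from 0 to 0.0854. A call has 1 to 20 rows; each row shifts and turns the pose as measured when the row begins, along the tool's axes as they then stand; what a row does not reach is not made up. A row lasts 1/12 s, in which the tool goes at most 41.7 mm and 7.16 degrees, less where a joint would pass 70% of its speed; a pose out of reach is approached as far as the arm can. A call with a gripper value outside its range is refused whole. The fingers move at their own pace and stop on an object; "squeeze" is the grip in N (left out, the last holds). Time passes only in rows, so rows that do not move let the fingers close. It gives the time, the measured TCP pose, the force and the opening at its end, in the units of the state.
- ctrl.get_obs(): the state, without advancing time (a new reading comes with each control period).
- get_image(name): name is "scene" or "top"; returns the picture (420x560x3 uint8, red, green, blue); there is no depth.
- calibration(name): a dict with "fx", "fy", "cx", "cy" (pixels), "cam_to_world" (4x4, takes a point from camera to world coordinates). Camera axes: x right, y down, z forward; pixel columns grow to the right and rows downward; lengths in m; the calibration is good to about 2 mm. A picture is of the moment at which its call begins. calibration takes no time and is no camera call.
- finish_job(): hands the job in, once; it reports no verdict.
Trained networks look in the newest picture that a camera, given by its name, has taken for a name from the list of things; names that differ only in an ending like _2 or _b are one class to them, and where a whole thing is asked for, a point or a joint stands for the part that bears it (a point fixed in the world has none). Each returns a list of dicts, best first, with "conf" (0 to 1); they miss things now and then, are a little off and sometimes report something else, mostly with a low value. They report only what shows in the picture. A call takes as long as a camera call. They do not tell look-alikes from the thing itself.
- search_frame(camera, thing): "at" ([x, y, z] in m, in the coordinates of the camera as it stood for that picture, good to about 4 mm: the middle of the surface that is visible of it).
- cut_out(camera, thing): "mask" (420x560 bool, what is visible of it).
- mark_of(camera, thing): "at" ([x, y, z] in m, in the coordinates of the camera as it stood for that picture, good to about 4 mm: a listed point, or the origin of a listed thing).
The state is a dict: "t": time; "q": joint angles; "dq": joint speeds; "effort": joint torques, N m; "tool_pos": TCP position; "tool_rot": TCP orientation; "contact_force": force on the tool from outside, world axes, zero at the start; "wrist_torque": the same for the moment, N m; "opening": finger opening in m.
Only numpy, scipy, OpenCV 4.12 (cv2) and the standard library are available. Lean on these libraries where they do the work, as an engineer would, in place of code of your own. Each camera call takes 0.05 s, during which the arm holds its last target. There are 200 camera calls.

### The job

Switch on the camera's ring light with its lever, then, one plaque at a time in the order blue, orange, white (skipping a colour that is not on the table), hold the plaque level and still between the yellow balls over the inspection camera, its length along the line between them, for two seconds, and then lower it over the two pins of the jig, not dropping it, until it rests flush on what is below before letting go. When all are stacked, lower the aluminium backing plate over the same pins until it lies flush on top, and only then switch the light off. Leave everything else on the table alone.

Things in the scene. Friction and masses are not known exactly. Their poses are not given: they have to be found in the camera images.
- blue_center (a point): centre (half-way up) of the blue plaque, a loose flat moulded plastic plate 120 x 56 x 8 mm, about 65 g, lying flat on the table at the start; may be absent. x runs along its 120 mm length, y across its 56 mm width, z up. Two round 12 mm holes go through it on its long centre line, 45 mm either side of the centre. It may lie either way round. Grip it across the 56 mm width. First to be viewed, lowest in the stack.
- orange_center (a point): centre (half-way up) of the orange plaque, a loose flat moulded plastic plate 120 x 56 x 8 mm, about 65 g, lying flat on the table at the start; may be absent. x runs along its 120 mm length, y across its 56 mm width, z up. Two round 12 mm holes go through it on its long centre line, 45 mm either side of the centre. It may lie either way round. Grip it across the 56 mm width. Second in the order.
- white_center (a point): centre (half-way up) of the white plaque, a loose flat moulded plastic plate 120 x 56 x 8 mm, about 65 g, lying flat on the table at the start; may be absent. x runs along its 120 mm length, y across its 56 mm width, z up. Two round 12 mm holes go through it on its long centre line, 45 mm either side of the centre. It may lie either way round. Grip it across the 56 mm width. Last in the order.
- backplate_grip (a point): centre of the black grip bar of the loose aluminium backing plate (120 x 56 x 10 mm, about 200 g, with the same two 12 mm holes 45 mm either side of the centre). The bar stands on the middle of the plate: 50 mm long along x, 14 mm thick along y, 24 mm tall, from 10 to 34 mm above the plate's underside; this point is 22 mm above the underside. x runs along the plate's length, z up.
- jig_seat (a point): stacking jig, fixed: centre of the top of its aluminium pedestal, on which the lowest plaque rests, 45 mm above the table. x runs through the two upright steel pins, 8 mm in diameter, 45 mm either side of this point, their rounded tips 50 mm above it. The pedestal is 126 mm long (x) and only 30 mm wide (y), so fingers gripping a plaque by its long edges pass down beside it; the grey base under it is 150 x 85 mm and 12 mm thick.
- view_point (a point): the marked viewing pose above the inspection camera, fixed: the point half-way between the yellow balls (14 mm) on the two slim upright posts of the white camera station, 150 mm above the table. The plaque's centre belongs here, level, its length along this frame's y (the line from ball to ball, which are 85 mm either side along y). The camera looks up from below; its round black housing (84 mm across) is 50 mm tall; the white base is 130 (x) x 200 (y) x 20 mm.
- light_lever (a joint): toggle lever of the ring light, rad: 0 = off, leaning towards the station's -x; 1.0 = on, leaning to +x, towards the camera. It stays where it is left and takes about 1 N at its ball.
- light_lever_tip (a point): centre of the red ball (26 mm) on the end of that lever. The lever swings in the station's x-z plane, 0.5 rad either side of upright, about a hinge 110 mm from the viewing point towards the station's -x, 22 mm above the table; hinge to ball centre 80 mm, so the ball is 92 mm up at either end and 102 mm up when upright. Its base block is 70 x 50 mm and 25 mm tall (hub to 35 mm).
- spray_bottle: clear-white trigger spray bottle, 72 mm across, 196 mm tall; origin at its underside centre. Not part of the job: leave it alone.
- pen_cup: white open box of pens, 70 x 90 mm, 85 mm tall, pens to about 130 mm; origin at its underside centre. Not part of the job: leave it alone.
- tape_roll: tan roll of packing tape lying flat, 84 mm across, 22 mm tall; origin at its underside centre. Not part of the job: leave it alone.
- parts_tub: small red open tub, 90 x 70 mm, 40 mm tall; origin at its underside centre. Not part of the job: leave it alone.
- screwdriver: screwdriver lying on the table; origin at its underside. Not part of the job: leave it alone.
- glue_jar: small jar with orange cap, 44 mm across, 50 mm tall; origin at its underside centre. Not part of the job: leave it alone.
Things that resemble listed ones, but are neither listed nor needed, are in the scene too. Of the things that look like the part that bears blue_center, take the one that is farthest to the robot's left at the start. Of the things shaped like the part that bears backplate_grip, the aluminium one is meant.

How it is judged:
On the way, in this order (a step that is already met when the one before it is completed fails the run):
1. the ring light is switched on (value of joint light_lever above 0.75 rad), for 0.2 s.
2. the blue plaque is held level and still at the marked viewing pose for a second (horizontal distance between blue_center and view_point below 0.015 m and z of blue_center in the frame of view_point between -0.012 and 0.012 m and angle between blue_center's own z axis and vertical below 0.12 rad and angle between the x axis of blue_center and the y axis of view_point, either way round below 0.15 rad and linear speed of blue below 0.03 m/s), for 1 s.
3. the blue plaque is lowered over both pins, in the grip or pressed down by the fingers, until it is within 6 mm of resting on what lies below (horizontal distance between blue_center and jig_seat below 0.006 m and angle between the x axis of blue_center and the x axis of jig_seat, either way round below 0.12 rad and angle between blue_center's own z axis and vertical below 0.1 rad and z of blue_center in the frame of jig_seat between 0.001 and 0.01 m and contact force between the fingers and blue above 0.2 N), for 0.1 s.
4. the orange plaque is held level and still at the marked viewing pose for a second (horizontal distance between orange_center and view_point below 0.015 m and z of orange_center in the frame of view_point between -0.012 and 0.012 m and angle between orange_center's own z axis and vertical below 0.12 rad and angle between the x axis of orange_center and the y axis of view_point, either way round below 0.15 rad and linear speed of orange below 0.03 m/s), for 1 s.
5. the orange plaque is lowered over both pins, in the grip or pressed down by the fingers, until it is within 6 mm of resting on what lies below (horizontal distance between orange_center and jig_seat below 0.006 m and angle between the x axis of orange_center and the x axis of jig_seat, either way round below 0.12 rad and angle between orange_center's own z axis and vertical below 0.1 rad and z of orange_center in the frame of jig_seat between 0.001 and 0.018 m and z of orange_center in the frame of blue_center between 0.005 and 0.014 m and contact force between the fingers and orange above 0.2 N), for 0.1 s.
6. the white plaque is held level and still at the marked viewing pose for a second (horizontal distance between white_center and view_point below 0.015 m and z of white_center in the frame of view_point between -0.012 and 0.012 m and angle between white_center's own z axis and vertical below 0.12 rad and angle between the x axis of white_center and the y axis of view_point, either way round below 0.15 rad and linear speed of white below 0.03 m/s), for 1 s.
7. the white plaque is lowered over both pins, in the grip or pressed down by the fingers, until it is within 6 mm of resting on what lies below (horizontal distance between white_center and jig_seat below 0.006 m and angle between the x axis of white_center and the x axis of jig_seat, either way round below 0.12 rad and angle between white_center's own z axis and vertical below 0.1 rad and z of white_center in the frame of jig_seat between 0.001 and 0.026 m and z of white_center in the frame of blue_center between 0.005 and 0.022 m and z of white_center in the frame of orange_center between 0.005 and 0.014 m and contact force between the fingers and white above 0.2 N), for 0.1 s.
8. with the light still on, the backing plate is lowered over both pins in the grip until it is within 6 mm of resting on the stack (horizontal distance between backplate_grip and jig_seat below 0.006 m and angle between the x axis of backplate_grip and the x axis of jig_seat, either way round below 0.12 rad and angle between backplate_grip's own z axis and vertical below 0.1 rad and z of backplate_grip in the frame of jig_seat below 0.052 m and z of backplate_grip in the frame of blue_center between 0.023 and 0.048 m and z of backplate_grip in the frame of orange_center between 0.023 and 0.04 m and z of backplate_grip in the frame of white_center between 0.023 and 0.032 m and contact force between the fingers and backplate above 0.2 N and value of joint light_lever above 0.6 rad), for 0.1 s.
At the end, for the whole second after the job is handed in: All plaques present lie on the jig's pins in the order blue, orange, white from below, centred within 5 mm, level within 0.06 rad and flush within 2 mm, the backing plate likewise flush on top of them, all at rest; the light lever is back off (below 0.2 rad) (horizontal distance between each of blue_center, orange_center, white_center, backplate_grip and jig_seat below 0.005 m and angle between the x axis of each of blue_center, orange_center, white_center, backplate_grip and the x axis of jig_seat, either way round below 0.09 rad and angle between each of blue_center, orange_center, white_center, backplate_grip's own z axis and vertical below 0.06 rad and z of blue_center in the frame of jig_seat between 0.001 and 0.006 m and linear speed of each of blue, orange, white, backplate below 0.02 m/s and z of orange_center in the frame of jig_seat between 0.001 and 0.014 m and z of orange_center in the frame of blue_center between 0.005 and 0.01 m and z of white_center in the frame of jig_seat between 0.001 and 0.022 m and z of white_center in the frame of blue_center between 0.005 and 0.018 m and z of white_center in the frame of orange_center between 0.005 and 0.01 m and z of backplate_grip in the frame of jig_seat below 0.048 m and z of backplate_grip in the frame of blue_center between 0.023 and 0.044 m and z of backplate_grip in the frame of orange_center between 0.023 and 0.036 m and z of backplate_grip in the frame of white_center between 0.023 and 0.028 m and value of joint light_lever below 0.2 rad); the robot touches nothing.
It fails at once if something that is not part of the job is shoved more than 3 cm (distance of any of spray_bottle, pen_cup, tape_roll, parts_tub, screwdriver, glue_jar from where it was at the start of the episode above 0.03 m).
Of blue, orange, white only 2 to 3 are there at a start; the rules pass over those that are not, and their reading is None.
At some moment in a run one of blue, orange, white, backplate may be knocked a few centimetres aside while the robot is not near it.
It also fails if it takes over 210 s, if anything falls off the work surface, if the arm or the gripper's body presses on something with over 40 N, if the wrist force passes 120 N, or if a joint passes its speed limit or range.

## Working session

There is one attempt and no reset: what is moved stays moved. The work goes in short steps, Python scripts to look and compute and a tool call to move; the robot and the scene stay as the last step left them, time stands still between calls to the robot, and variables do not carry over. Pictures are saved under pics/ and viewed, about 12 in all and at most 16, crops included, and the job is handed in when it is done.

Besides the shell and the picture viewer there is one more tool, called after "Call:" as name([rows], argument=value, ...), one row to a line, values as JSON. arm_command: Moves the arm, as the interface text tells. Its arguments: {"type":"object","properties":{"plan":{"type":"array","items":{"type":"array","items":{"type":"array","items":{"type":"number"}}}},"squeeze":{"type":"number"}},"required":["plan"]}

```bash
mkdir -p pics; cat > h.py <<'E'
import numpy as np, cv2
from station import ctrl,get_image,calibration,search_frame,cut_out,mark_of
from scipy.spatial.transform import Rotation as R
def w(cam,p):
    T=np.array(calibration(cam)["cam_to_world"]); return T[:3,:3]@np.array(p)+T[:3,3]
def save(cam,name,crop=None,scale=1):
    im=get_image(cam)
    o=im if crop is None else im[crop[1]:crop[3],crop[0]:crop[2]]
    o=cv2.resize(o,None,fx=scale,fy=scale,interpolation=cv2.INTER_CUBIC)
    cv2.imwrite(f'pics/{name}.png',o[:,:,::-1]); return im
def ray(cam,u,v,z):
    c=calibration(cam);T=np.array(c["cam_to_world"])
    d=T[:3,:3]@np.array([(u-c["cx"])/c["fx"],(v-c["cy"])/c["fy"],1]); o=T[:3,3]
    return o+d*(z-o[2])/d[2]
def pix(cam,p):
    c=calibration(cam);T=np.array(c["cam_to_world"]);q=T[:3,:3].T@(np.array(p)-T[:3,3])
    return np.array([c["fx"]*q[0]/q[2]+c["cx"],c["fy"]*q[1]/q[2]+c["cy"]])
E
python3 - <<'E'
from h import *
a=save('scene','s0',scale=1.42); b=save('top','t0',scale=1.42)
np.set_printoptions(precision=4,suppress=True)
print(ctrl.get_obs())
for c in('scene','top'):
    print(c,np.array(calibration(c)['cam_to_world']),calibration(c)['fx'])
for n in['blue_center','orange_center','white_center','backplate_grip','jig_seat','view_point','light_lever_tip']:
    for c in('top','scene'):
        print(n,c,[(np.round(w(c,d['at']),3).tolist(),round(d['conf'],2)) for d in mark_of(c,n)])
E
```

```text
{'t': 0.1, 'q': array([-1.436 ,  0.0533,  1.6142,  0.    ,  1.4759, -0.119 ]), 'dq': array([-0.0003, -0.0019, -0.0032,  0.0017,  0.0018, -0.0002]), 'effort': array([ -0.    , -39.4903, -37.1362,  -0.0001,   0.0039,  -0.    ]), 'tool_pos': array([ 0.1568, -0.6044,  0.2302]), 'tool_rot': array([ 2.087 ,  0.2682, -2.087 ]), 'contact_force': array([ 0.5973,  0.483 , -0.0649]), 'wrist_torque': array([-0.0426,  0.0033,  0.0238]), 'opening': 0.08524965252042585}
scene [[-0.7235  0.5604 -0.4031  0.9908]
 [ 0.6901  0.5998 -0.4049  0.3914]
 [ 0.0149 -0.5712 -0.8207  1.0931]
 [ 0.      0.      0.      1.    ]] 446.6566568903631
top [[ 0.0289 -0.9919  0.1236  0.3916]
 [-0.9995 -0.03   -0.0074 -0.0978]
 [ 0.0111 -0.1234 -0.9923  1.2296]
 [ 0.      0.      0.      1.    ]] 414.3826786843798
blue_center top [([0.479, -0.562, 0.007], 0.8), ([0.448, -0.416, 0.004], 0.66)]
blue_center scene [([0.48, -0.557, 0.006], 0.81), ([0.448, -0.421, 0.002], 0.8)]
orange_center top [([0.585, -0.358, 0.005], 0.73), ([0.297, -0.304, -0.005], 0.42)]
orange_center scene [([0.579, -0.36, 0.001], 0.57)]
white_center top [([0.452, -0.181, 0.003], 0.74), ([0.712, 0.181, -0.003], 0.58)]
white_center scene [([0.453, -0.186, 0.004], 0.82)]
backplate_grip top [([0.611, -0.132, 0.022], 0.95), ([0.307, -0.524, 0.021], 0.69)]
backplate_grip scene [([0.604, -0.131, 0.021], 0.88), ([0.304, -0.526, 0.022], 0.88)]
jig_seat top [([0.588, 0.031, 0.05], 0.57)]
jig_seat scene [([0.591, 0.032, 0.044], 0.75)]
view_point top [([0.555, 0.332, 0.151], 0.86), ([0.702, 0.348, 0.001], 0.27)]
view_point scene [([0.552, 0.327, 0.153], 0.58)]
light_lever_tip top []
light_lever_tip scene [([0.406, 0.327, 0.099], 0.57)]
```

View pics/t0.png

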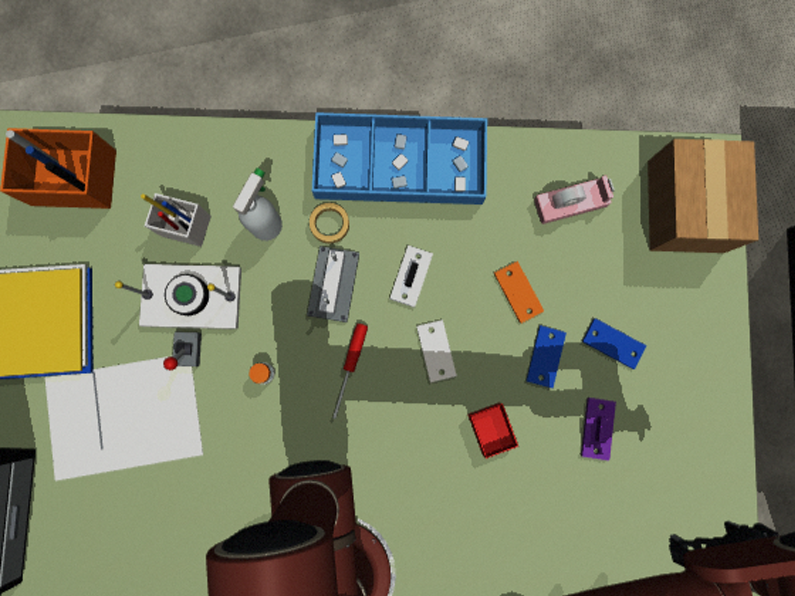

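View pics/s0.png

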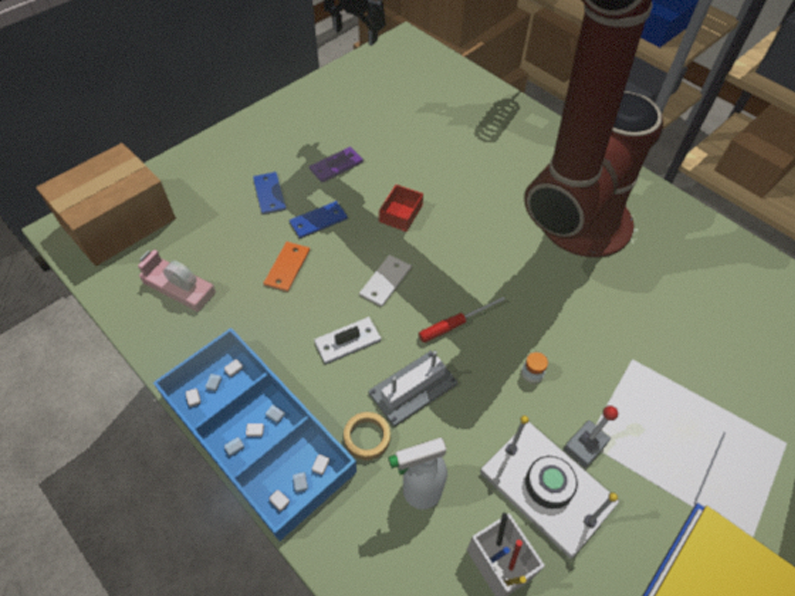

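Both views show all three plaques. In the top view (enlarged 1.42×), the leftmost blue is at (546,356), orange at (519,292) and white at (436,351). The aluminium backplate with the black bar is at (411,276), the jig at (333,283), and the station at (188,294) with its lever ball at (170,364). The purple plate and the second blue are decoys. Next I fit box silhouettes to the masks in both views.

```bash
cat >> h.py <<'E'
from scipy.optimize import minimize
def box(lx,ly,z0,z1): return np.array([[a*lx/2,b*ly/2,z] for a in(-1,1) for b in(-1,1) for z in(z0,z1)])
PL=[box(.120,.056,0,.008)]
BP=[box(.120,.056,0,.010),box(.050,.014,.010,.034)]
JG=[box(.150,.085,0,.012),box(.126,.030,0,.045)]+[box(.008,.008,.045,.095)+[s*.045,0,0] for s in(-1,1)]
S=4
def render(cam,parts,p,z=0):
    m=np.zeros((420*S,560*S),np.uint8)
    r=R.from_euler('z',p[2]).as_matrix()
    for b in parts:
        q=np.array([pix(cam,r@v+[p[0],p[1],z]) for v in b])
        h=cv2.convexHull(((q+.5)*S*16).astype(np.int32)); cv2.fillConvexPoly(m,h,255,shift=4)
    return cv2.resize(m,(560,420),interpolation=cv2.INTER_AREA)/255.
def fit(masks,parts,p0,z=0):
    "masks: {cam:mask}; returns x,y,yaw and mean 1-IoU"
    def c(p):
        e=0
        for k,m in masks.items():
            r=render(k,parts,p,z); e+=1-np.minimum(r,m).sum()/np.maximum(r,m).sum()
        return e/len(masks)
    best=None
    for d in (0,.5,-.5):
        s=minimize(c,p0+np.array([0,0,d]),method='Nelder-Mead',options=dict(initial_simplex=np.array(p0)+[0,0,d]+np.array([[0,0,0],[.01,0,0],[0,.01,0],[0,0,.3]]),xatol=1e-4,fatol=1e-4,maxiter=120))
        if best is None or s.fun<best.fun: best=s
    return best.x,best.fun
def getmask(cam,name,near,first=True):
    "mask whose centroid projects nearest to the world point"
    t=pix(cam,near); best=None
    for d in cut_out(cam,name):
        m=np.array(d['mask']); 
        if m.sum()<20: continue
        v,u=np.nonzero(m); e=np.hypot(u.mean()-t[0],v.mean()-t[1])
        if best is None or e<best[0]: best=(e,m)
    if best is None or best[0]>15: return None
    m=best[1].astype(np.uint8)
    k,_=cv2.findContours(m,cv2.RETR_EXTERNAL,cv2.CHAIN_APPROX_NONE); m=m*0; cv2.drawContours(m,k,-1,1,-1)
    return m.astype(float)
E
cat > m1.py <<'E'
from h import *
np.set_printoptions(precision=4,suppress=True)
J={}
for c in('scene','top'): get_image(c)
for n,parts,near,yaw in[('blue_center',PL,(.448,-.418,.004),-.1),('orange_center',PL,(.582,-.359,.004),.5),('white_center',PL,(.452,-.183,.004),.2),('backplate_grip',BP,(.608,-.132,.015),-.2),('jig_seat',JG,(.589,.031,.03),-.2)]:
    ms={}
    for c in('top','scene'):
        m=getmask(c,n,near)
        if m is not None: ms[c]=m
    print(n,list(ms),[int(m.sum()) for m in ms.values()])
    for k in ms: print('  ',k,*fit({k:ms[k]},parts,np.array([near[0],near[1],yaw])))
    if ms: print('   both',*fit(ms,parts,np.array([near[0],near[1],yaw])))
# yellow balls in both views
P={}
for c in('top','scene'):
    im=get_image(c); hsv=cv2.cvtColor(im,cv2.COLOR_RGB2HSV)
    for nm,lo,hi,bo in[('y',(20,140,120),(32,255,255),0),('r',(0,170,90),(6,255,255),0)]:
        k=cv2.inRange(hsv,lo,hi); n,l,s,ce=cv2.connectedComponentsWithStats(k)
        for i in range(1,n):
            if 6<=s[i,4]<250: print(c,nm,s[i,4],ce[i],ray(c,*(ce[i]+0),.15 if nm=='y' else .092))
E
python3 m1.py
```

```text
blue_center ['top', 'scene'] [762, 588]
   top [ 0.4511 -0.4159 -0.2462] 0.0667295812488865Traceback (most recent call last):
  File "m1.py", line 11, in <module>
    for k in ms: print('  ',k,*fit({k:ms[k]},parts,np.array([near[0],near[1],yaw])))
                               ~~~^^^^^^^^^^^^^^^^^^^^^^^^^^^^^^^^^^^^^^^^^^^^^^^^^
  File "h.py", line 40, in fit
    s=minimize(c,p0+np.array([0,0,d]),method='Nelder-Mead',options=dict(initial_simplex=np.array(p0)+[0,0,d]+np.array([[0,0,0],[.01,0,0],[0,.01,0],[0,0,.3]]),xatol=1e-4,fatol=1e-4,maxiter=120))
    res = _minimize_neldermead(fun, x0, args, callback, bounds=bounds,
                               **options)
    fxr = func(xr)
    fx = function(np.copy(x), *(wrapper_args + args))
  File "h.py", line 36, in c
    r=render(k,parts,p,z); e+=1-np.minimum(r,m).sum()/np.maximum(r,m).sum()
  File "h.py", line 28, in render
    q=np.array([pix(cam,r@v+[p[0],p[1],z]) for v in b])
                ~~~^^^^^^^^^^^^^^^^^^^^^^^
  File "h.py", line 16, in pix
    c=calibration(cam);T=np.array(c["cam_to_world"]);q=T[:3,:3].T@(np.array(p)-T[:3,3])
ValueError: time passes only in moves, steps and waits
```

```bash
python3 - <<'E'
s=open('h.py').read()
s=s.replace("from scipy.spatial","from functools import lru_cache\ncalibration=lru_cache(calibration)\nfrom scipy.spatial",1)
open('h.py','w').write(s)
E
time python3 m1.py
```

```text
blue_center ['scene'] [567]
   scene [ 0.4464 -0.4195 -0.237 ] 0.04568692688468701
   both [ 0.4464 -0.4195 -0.237 ] 0.04568692688468701
orange_center ['top', 'scene'] [712, 619]
   top [ 0.5844 -0.3587  0.503 ] 0.08592723152461301
   scene [ 0.5807 -0.3618  0.4942] 0.06063684618667753
   both [ 0.5822 -0.3606  0.4933] 0.08842693465131474
white_center ['top', 'scene'] [776, 635]
   top [ 0.4544 -0.1876  0.2826] 0.05922361586460945
   scene [ 0.452  -0.1899  0.2721] 0.061805543365689886
   both [ 0.4532 -0.1889  0.2799] 0.07074046336842105
backplate_grip ['top', 'scene'] [775, 797]
   top [ 0.6095 -0.1302 -0.2917] 0.07588371842463537
   scene [ 0.6076 -0.1339 -0.2802] 0.05168388050426964
   both [ 0.6083 -0.1322 -0.2727] 0.09015659175170337
jig_seat ['top', 'scene'] [1472, 1700]
   top [ 0.5892  0.0333 -0.1435] 0.029527120089197778
   scene [ 0.5859  0.0296 -0.1416] 0.037987565109106614
   both [ 0.5881  0.0319 -0.1377] 0.06086050368904927
top y 9 [100.3333 137.7778] [0.7214 0.3821 0.15  ]
top y 21 [ 83. 200.] [0.5518 0.4135 0.15  ]
top y 18 [148.1111 201.7222] [0.5525 0.243  0.15  ]
top r 9 [112.5556 150.2222] [0.7042 0.3708 0.092 ]
top r 223 [250.6996 242.1928] [ 0.4576 -0.0266  0.092 ]
top r 55 [119.4727 255.7273] [0.4102 0.3288 0.092 ]
top r 10 [358.5 298.5] [ 0.314  -0.3236  0.092 ]
top r 7 [362. 308.] [ 0.2891 -0.3332  0.092 ]
scene y 19 [369.0526 294.8421] [0.5493 0.2419 0.15  ]
scene y 19 [431.6316 349.4737] [0.5482 0.4125 0.15  ]
scene y 15 [367.4667 407.8667] [0.7351 0.3928 0.15  ]
scene r 191 [282.3037 146.9215] [ 0.3445 -0.2539  0.092 ]
scene r 202 [310.4752 230.1139] [0.4937 0.0088 0.092 ]
scene r 26 [430.3846 289.2692] [0.4021 0.3258 0.092 ]
scene r 7 [365.     382.4286] [0.6842 0.3565 0.092 ]
real	0m24.384s
user	0m29.624s
sys	0m21.244s
```

```bash
cat > go.py <<'E'
# usage: go.py x y z phi_deg  -> shift in tool axes (mm), turn about x (deg), rows needed
import sys,numpy as np
from station import ctrl
from scipy.spatial.transform import Rotation as R
o=ctrl.get_obs(); p=np.array(o['tool_pos']); r=R.from_rotvec(o['tool_rot']); M=r.as_matrix()
phi=np.degrees(np.arctan2(M[1,1],M[0,1]))
print('t',round(o['t'],2),'pos',np.round(p,4),'phi',round(phi,2),'down',np.round(M[:,0],4),'F',np.round(o['contact_force'],1),'open',round(o['opening'],4),'q1,q6',np.round([o['q'][0],o['q'][5]],2))
if len(sys.argv)>1:
    x,y,z,ph=map(float,sys.argv[1:5]); c,s=np.cos(np.radians(ph)),np.sin(np.radians(ph))
    T=np.array([[0,c,s],[0,s,-c],[-1,0,0]])
    rv=np.degrees((r.inv()*R.from_matrix(T)).as_rotvec())
    d=np.array([x,y,z])-p
    print('shift now-frame mm',np.round(M.T@d*1e3,1),'after-turn frame mm',np.round(T.T@d*1e3,1),'turn',np.round(rv,2),'rows',round(np.linalg.norm(d)/.0417,1),round(np.linalg.norm(rv)/7.16,1))
E
python3 go.py 0.5 -0.1 0.3 90
```

```text
t 1.7 pos [ 0.1569 -0.605   0.2313] phi -75.46 down [ 0.  0. -1.] F [0.5 0.  0.5] open 0.0855 q1,q6 [-1.44 -0.12]
shift now-frame mm [ -68.7 -402.7 -458.9] after-turn frame mm [-68.7 505.  343.1] turn [-165.46    0.     -0.  ] rows 14.7 23.1
```

Call:
arm_command([
  [[-0.03,0,0,0,0,0,0.0],[-0.03,0,0,0,0,0,0.0]],
])

```text
t: 1.87
tool_pos: [0.1564, -0.6012, 0.2834]
tool_rot: [2.093, 0.284, -2.093]
contact_force: [-0.0, 0.0, 0.7]
opening: 0.064
```

```bash
python3 go.py 0.5 -0.1 0.3 90; python3 go.py 0.5 -0.1 0.3 -90
```

```text
t 1.87 pos [ 0.1564 -0.6012  0.2834] phi -75.46 down [-0.0021  0.0158 -0.9999] F [-0.   0.   0.7] open 0.064 q1,q6 [-1.44 -0.12]
shift now-frame mm [  -9.4 -399.2 -458.4] after-turn frame mm [-16.6 501.2 343.6] turn [-1.6546e+02 -1.3300e+00  1.0000e-02] rows 14.6 23.1
t 1.87 pos [ 0.1564 -0.6012  0.2834] phi -75.46 down [-0.0021  0.0158 -0.9999] F [-0.   0.   0.7] open 0.064 q1,q6 [-1.44 -0.12]
shift now-frame mm [  -9.4 -399.2 -458.4] after-turn frame mm [ -16.6 -501.2 -343.6] turn [1.453e+01 1.000e-02 9.200e-01] rows 14.6 2.0
```

Call:
arm_command([
  [[-0.01,0,0,6,0,0,0],[-0.01,0,0,6,0,0,0],[0,0,0,2.5,0,0,0],[0,-0.033,-0.023,0,0,0,0],[0,-0.033,-0.023,0,0,0,0],[0,-0.033,-0.023,0,0,0,0],[0,-0.033,-0.023,0,0,0,0],[0,-0.033,-0.023,0,0,0,0],[0,-0.033,-0.023,0,0,0,0],[0,-0.033,-0.023,0,0,0,0],[0,-0.033,-0.023,0,0,0,0],[0,-0.033,-0.023,0,0,0,0],[0,-0.033,-0.023,0,0,0,0],[0,-0.033,-0.023,0,0,0,0],[0,-0.033,-0.023,0,0,0,0],[0,-0.033,-0.023,0,0,0,0],[0,-0.033,-0.023,0,0,0,0]],
])

```text
t: 3.28
tool_pos: [0.4928, -0.1363, 0.3157]
tool_rot: [-2.215, 0.035, 2.203]
contact_force: [0.4, -0.3, -0.7]
opening: -0.0003
```

```bash
python3 go.py 0.36 0.327 0.25 -90
```

```text
t 3.28 pos [ 0.4928 -0.1363  0.3157] phi -91.63 down [ 0.0057 -0.0037 -1.    ] F [ 0.4 -0.3 -0.7] open -0.0003 q1,q6 [-0.41  1.18]
shift now-frame mm [  63.2 -459.6  146.2] after-turn frame mm [  65.7 -463.3  132.8] turn [-1.63 -0.33 -0.21] rows 11.7 0.2
```

Call:
arm_command([
  [[0,-0.039,0.011,0,0,0,0],[0,-0.039,0.011,0,0,0,0],[0,-0.039,0.011,0,0,0,0],[0,-0.039,0.011,0,0,0,0],[0,-0.039,0.011,0,0,0,0],[0,-0.039,0.011,0,0,0,0],[0,-0.039,0.011,0,0,0,0],[0,-0.039,0.011,0,0,0,0],[0,-0.039,0.011,0,0,0,0],[0,-0.039,0.011,0,0,0,0],[0,-0.039,0.011,0,0,0,0],[0,-0.034,0.025,0,0,0,0],[0.03,0,0,0,0,0,0],[0.03,0,0,0,0,0,0]],
])

```text
t: 4.45
tool_pos: [0.3575, 0.3522, 0.2609]
tool_rot: [-2.231, 0.004, 2.183]
contact_force: [0.1, -0.3, -0.1]
opening: 0.0004
```

```bash
python3 go.py 0.365 0.327 0.08 -90
```

```text
t 4.45 pos [0.3575 0.3522 0.2609] phi -90.93 down [ 0.0216  0.0124 -0.9997] F [ 0.1 -0.3 -0.1] open 0.0004 q1,q6 [0.63 2.22]
shift now-frame mm [180.7  27.4  -4. ] after-turn frame mm [180.9  25.2  -7.5] turn [-0.94 -1.23  0.72] rows 4.4 0.2
```

Call:
arm_command([
  [[0.03,0.0045,-0.001,-0.9,-1.2,0.7,0],[0.03,0.0045,-0.001,0,0,0,0],[0.03,0.0045,-0.001,0,0,0,0],[0.03,0.0045,-0.001,0,0,0,0],[0.03,0.0045,-0.001,0,0,0,0],[0.03,0.0025,-0.001,0,0,0,0],[0,0,0,0,0,0,0]],
])

```text
t: 5.03
tool_pos: [0.3602, 0.3283, 0.0706]
tool_rot: [2.215, 0.008, -2.22]
contact_force: [-0.6, -0.7, -0.2]
opening: 0.0001
```

```bash
python3 go.py 0.455 0.327 0.08 -90
```

```text
t 5.03 pos [0.3602 0.3283 0.0706] phi -89.56 down [-1.9e-03 -4.0e-04 -1.0e+00] F [-0.6 -0.7 -0.2] open 0.0001 q1,q6 [0.59 2.15]
shift now-frame mm [ -9.6   2.1 -94.8] after-turn frame mm [ -9.4   1.3 -94.8] turn [ 0.44  0.11 -0.02] rows 2.3 0.1
```

Call:
arm_command([
  [[-0.003,0,-0.012,0,0,0,0],[-0.003,0,-0.012,0,0,0,0],[0,0,-0.012,0,0,0,0],[0,0,-0.012,0,0,0,0],[0,0,-0.012,0,0,0,0],[0,0,-0.012,0,0,0,0],[0,0,-0.012,0,0,0,0],[0,0,-0.008,0,0,0,0],[0,0,0,0,0,0,0]],
])

```text
t: 5.78
tool_pos: [0.4544, 0.3331, 0.0901]
tool_rot: [2.186, 0.011, -2.255]
contact_force: [-2.6, -1.4, -1.8]
opening: 0.0001
```

```bash
python3 go.py; python3 - <<'E'
from h import *
for c in('top','scene'):
    get_image(c); print(c,[(np.round(w(c,d['at']),3).tolist(),round(d['conf'],2)) for d in mark_of(c,'light_lever_tip')])
E
```

```text
t 5.78 pos [0.4544 0.3331 0.0901] phi -89.69 down [-0.0314  0.0042 -0.9995] F [-2.6 -1.4 -1.8] open 0.0001 q1,q6 [0.49 2.05]
top [([0.477, 0.328, 0.091], 0.63)]
scene [([0.479, 0.326, 0.094], 0.68)]
```

Call:
arm_command([
  [[0,0,0.02,0,0,0,0],[-0.02,0,0.02,0,0,0,0],[-0.035,0,0.01,0,0,0,0],[-0.035,0,0,0,-1.8,0,0],[-0.035,0,0,0,0,0,0],[-0.035,0,0,0,0,0,0.065],[0,0.04,0,0,0,0,0.065],[0,0.04,0,0,0,0,0.065],[0,0.04,0,0,0,0,0.065],[0,0.04,0,0,0,0,0.065],[0,0.04,0,0,0,0,0.065],[0,0.04,0,0,0,0,0.065],[0,0.04,0,0,0,0,0.065],[0,0.04,0,0,0,0,0.065],[0,0.04,0,0,0,0,0.065],[0,0.04,0,0,0,0,0.065]],
])

```text
t: 7.32
tool_pos: [0.442, -0.0746, 0.3069]
tool_rot: [2.251, 0.039, -2.19]
contact_force: [2.2, -0.4, 0.4]
opening: 0.0649
```

```bash
python3 go.py 0.4488 -0.4177 0.12 -103.8
```

```text
t 7.32 pos [ 0.442  -0.0746  0.3069] phi -88.93 down [ 0.0272  0.017  -0.9995] F [ 2.2 -0.4  0.4] open 0.0649 q1,q6 [-0.35  1.21]
shift now-frame mm [181.1 346.2   4.5] after-turn frame mm [186.9 331.6 -88.5] turn [14.85 -1.45  1.15] rows 9.4 2.1
```

Call:
arm_command([
  [[0,0,0,6.5,-1.4,1.1,0.065],[0,0,0,6.5,0,0,0.065],[0,0,0,2,0,0,0.065],[0.005,0.037,-0.0098,0,0,0,0.065],[0.01,0.037,-0.0098,0,0,0,0.065],[0.015,0.037,-0.0098,0,0,0,0.065],[0.015,0.037,-0.0098,0,0,0,0.065],[0.015,0.037,-0.0098,0,0,0,0.065],[0.015,0.037,-0.0098,0,0,0,0.065],[0.015,0.037,-0.0098,0,0,0,0.065],[0.015,0.037,-0.0098,0,0,0,0.065],[0.03,0.03,-0.0098,0,0,0,0.065],[0.03,0,0,0,0,0,0.065],[0.02,0,0,0,0,0,0.065],[0,0,0,0,0,0,0.065]],
])

```text
t: 8.57
tool_pos: [0.4637, -0.4648, 0.1881]
tool_rot: [-2.182, 0.352, 2.003]
contact_force: [-0.5, 0.8, -0.2]
opening: 0.0649
```

```bash
python3 go.py 0.4488 -0.4177 0.02 -103.8
```

```text
t 8.57 pos [ 0.4637 -0.4648  0.1881] phi -106.14 down [ 0.0757 -0.0654 -0.995 ] F [-0.5  0.8 -0.2] open 0.0649 q1,q6 [-0.91  0.94]
shift now-frame mm [163.1 -48.1  42.5] after-turn frame mm [168.1 -42.2  25.8] turn [-2.23 -5.17 -2.51] rows 4.2 0.9
```

Call:
arm_command([
  [[0.0,0,0,-2.2,-5.2,-2.5,0.065],[0,0,0,0,0,0,0.065],[0.0,-0.02,0.012,0,0,0,0.065],[0.02,-0.02,0.012,0,0,0,0.065],[0.02,0,0,0,0,0,0.065],[0.02,0,0,0,0,0,0.065],[0.02,0,0,0,0,0,0.065],[0,0,0,0,0,0,0.065]],
])

```text
t: 9.23
tool_pos: [0.4583, -0.4317, 0.1302]
tool_rot: [-2.134, 0.287, 2.072]
contact_force: [0.2, 0.2, -0.9]
opening: 0.0654
```

```bash
python3 go.py 0.4488 -0.4177 0.02 -103.8; cat > loc.py <<'E'
# loc.py name x y yaw kind z0 : refit around a guess
import sys; from h import *
n,x,y,yaw,k=sys.argv[1],*map(float,sys.argv[2:5]),sys.argv[5]
z=float(sys.argv[6]) if len(sys.argv)>6 else 0
for c in('top','scene'):
    get_image(c); m=getmask(c,n,(x,y,z+.005))
    if m is None: print(c,'none');continue
    f,e=fit({c:m},dict(P=PL,B=BP,J=JG)[k],np.array([x,y,yaw]),z); print(c,np.round(f,4),'err',round(e,3),int(m.sum()))
E
python3 loc.py blue_center .4488 -.4177 -.24 P
```

```text
t 9.23 pos [ 0.4583 -0.4317  0.1302] phi -104.02 down [ 0.0259 -0.0304 -0.9992] F [ 0.2  0.2 -0.9] open 0.0654 q1,q6 [-0.87  0.94]
shift now-frame mm [109.4 -13.9  16.2] after-turn frame mm [110.2 -11.3  12.6] turn [-0.19 -1.86 -1.33] rows 2.7 0.3
top [ 0.4721 -0.3972 -0.5409] err 0.782 175
scene [ 0.4466 -0.4198 -0.2394] err 0.05 565
```

Call:
arm_command([
  [[0.0,-0.006,0.007,-0.2,-1.9,-1.3,0.065],[0.02,-0.006,0.006,0,0,0,0.065],[0.02,0,0,0,0,0,0.065],[0.02,0,0,0,0,0,0.065],[0.02,0,0,0,0,0,0.065],[0.01,0,0,0,0,0,0.065],[0,0,0,0,0,0,0.065]],
])

```text
t: 10.02
tool_pos: [0.4585, -0.4295, 0.0603]
tool_rot: [-2.131, 0.282, 2.076]
contact_force: [0.8, 0.5, -0.5]
opening: 0.0653
```

```bash
python3 go.py 0.4488 -0.4177 0.002 -103.8
```

```text
t 10.02 pos [ 0.4585 -0.4295  0.0603] phi -103.87 down [ 0.0225 -0.028  -0.9994] F [ 0.8  0.5 -0.5] open 0.0653 q1,q6 [-0.87  0.94]
shift now-frame mm [ 57.7 -10.4  13.9] after-turn frame mm [58.3 -9.1 12.3] turn [-0.05 -1.63 -1.25] rows 1.4 0.3
```

Call:
arm_command([
  [[0.0,0,0,0,0,0,0.065],[0,0,0,0,0,0,0.065],[0,0,0,0,0,0,0.065],[0,0,0,0,0,0,0.065]],
])

```text
t: 10.35
tool_pos: [0.4607, -0.4323, 0.066]
tool_rot: [-2.139, 0.288, 2.072]
contact_force: [0.1, 0.5, 0.7]
opening: 0.065
```

```bash
python3 go.py 0.4488 -0.4177 0.002 -103.8
```

```text
t 10.35 pos [ 0.4607 -0.4323  0.066 ] phi -103.89 down [ 0.0275 -0.0339 -0.999 ] F [0.1 0.5 0.7] open 0.065 q1,q6 [-0.87  0.94]
shift now-frame mm [ 63.2 -13.   17.3] after-turn frame mm [ 64.  -11.3  15.1] turn [-0.07 -1.99 -1.51] rows 1.6 0.3
```

Call:
arm_command([
  [[0.0,-0.01,0.014,0,-1.6,-1.2,0.065]],
])

```text
t: 10.43
tool_pos: [0.4508, -0.4208, 0.0673]
tool_rot: [-2.106, 0.264, 2.087]
contact_force: [-0.5, -0.7, 0.2]
opening: 0.0651
```

```bash
python3 go.py 0.4488 -0.4177 0.002 -103.8
```

```text
t 10.43 pos [ 0.4508 -0.4208  0.0673] phi -103.88 down [ 0.0079 -0.0098 -0.9999] F [-0.5 -0.7  0.2] open 0.0651 q1,q6 [-0.87  0.94]
shift now-frame mm [65.3 -3.1  3.3] after-turn frame mm [65.3 -2.6  2.7] turn [-0.08 -0.58 -0.44] rows 1.6 0.1
```

Call:
arm_command([
  [[0.0,0,0,0,0,0,0.065]],
])

```text
t: 10.52
tool_pos: [0.4504, -0.4202, 0.0678]
tool_rot: [-2.105, 0.264, 2.088]
contact_force: [0.3, 0.2, -0.4]
opening: 0.0649
```

```bash
python3 go.py 0.4488 -0.4177 0.002 -103.8
```

```text
t 10.52 pos [ 0.4504 -0.4202  0.0678] phi -103.87 down [ 0.0073 -0.0091 -0.9999] F [ 0.3  0.2 -0.4] open 0.0649 q1,q6 [-0.87  0.94]
shift now-frame mm [65.8 -2.5  2.7] after-turn frame mm [65.8 -2.   2.1] turn [-0.07 -0.53 -0.4 ] rows 1.6 0.1
```

Call:
arm_command([
  [[0.018,-0.002,0.003,0,-0.6,-0.4,0.065],[0.018,-0.001,0.001,0,-0.3,-0.2,0.065],[0.015,-0.001,0.001,0,-0.3,-0.2,0.065],[0.01,-0.001,0.001,0,-0.3,-0.2,0.065]],
])

```text
t: 10.85
tool_pos: [0.4491, -0.418, 0.0083]
tool_rot: [-2.084, 0.25, 2.098]
contact_force: [-0.4, 0.6, -1.0]
opening: 0.0651
```

```bash
python3 go.py 0.4488 -0.4177 0.002 -103.8
```

```text
t 10.85 pos [ 0.4491 -0.418   0.0083] phi -103.87 down [-0.0061  0.0047 -1.    ] F [-0.4  0.6 -1. ] open 0.0651 q1,q6 [-0.87  0.94]
shift now-frame mm [ 6.3 -0.2  0.3] after-turn frame mm [ 6.3 -0.2  0.3] turn [-0.07  0.41  0.18] rows 0.2 0.1
```

Excellent. Down the last bit, then close.

Call:
arm_command([
  [[0.006,0,0,0,0.3,0.2,0.065],[0.002,0,0,0,0,0,0.05],[0.001,0,0,0,0,0,0.04],[0.001,0,0,0,0,0,0.04],[0.001,0,0,0,0,0,0.04]],
], squeeze=40)

```text
t: 11.27
tool_pos: [0.448, -0.4172, -0.0038]
tool_rot: [-2.082, 0.25, 2.1]
contact_force: [-3.4, 4.8, 7.3]
opening: 0.0546
```

```bash
python3 go.py 0.4488 -0.4177 0.2 -103.8
```

```text
t 11.27 pos [ 0.448  -0.4172 -0.0038] phi -103.87 down [-0.0078  0.0048 -1.    ] F [-3.4  4.8  7.3] open 0.0546 q1,q6 [-0.87  0.94]
shift now-frame mm [-203.8   -0.3    0.9] after-turn frame mm [-203.8    0.3   -0.9] turn [-0.07  0.5   0.16] rows 4.9 0.1
```

Call:
arm_command([
  [[-0.015,0,0,0,0.3,0.2,0.04],[-0.025,0,0,0,0,0,0.04],[-0.035,0,0,0,0,0,0.04],[-0.035,0,0,0,0,0,0.04],[-0.035,0,0,0,0,0,0.04],[-0.03,0,0,0,0,0,0.04],[-0.02,0,0,-4,0,0,0.04],[-0.01,0,0,-6,0,0,0.04],[0,0,0,-6.5,0,0,0.04],[0,0,0,-6.5,0,0,0.04],[0,0,0,-6.5,0,0,0.04],[0,0,0,-6.5,0,0,0.04],[0,0,0,-6.5,0,0,0.04],[0,0,0,-6.5,0,0,0.04],[0,0,0,-6.5,0,0,0.04],[0,0,0,-6.5,0,0,0.04],[0,0,0,-6.5,0,0,0.04],[0,0,0,-6.5,0,0,0.04]],
])

```text
t: 12.77
tool_pos: [0.4491, -0.4175, 0.2097]
tool_rot: [1.523, 0.967, -1.528]
contact_force: [0.3, -0.3, -1.2]
opening: 0.055
```

```bash
python3 go.py 0.5 -0.05 0.3 0
```

```text
t 12.77 pos [ 0.4491 -0.4175  0.2097] phi -25.23 down [-0.0018 -0.0019 -1.    ] F [ 0.3 -0.3 -1.2] open 0.055 q1,q6 [-0.87 -0.43]
shift now-frame mm [ -91.1 -110.7 -353.9] after-turn frame mm [ -90.3   50.9 -367.5] turn [-25.23   0.13   0.08] rows 9.2 3.5
```

Call:
arm_command([
  [[-0.02,0,0,-6.5,0,0,0.04],[-0.02,0,0,-6.5,0,0,0.04],[-0.02,0,0,-6.5,0,0,0.04],[0,0,0,-5.5,0,0,0.04],[0,0.002,-0.015,0,0,0,0.04],[0,0.004,-0.03,0,0,0,0.04],[0,0.0055,-0.039,0,0,0,0.04],[0,0.0055,-0.039,0,0,0,0.04],[0,0.0055,-0.039,0,0,0,0.04],[0,0.0055,-0.039,0,0,0,0.04],[0,0.0055,-0.039,0,0,0,0.04],[0,0.0055,-0.039,0,0,0,0.04],[0,0.0055,-0.039,0,0,0,0.04],[0,0.0055,-0.039,0,0,0,0.04],[0,0.0055,-0.039,0,0,0,0.04],[0,0.0055,-0.039,0,0,0,0.04],[0,0.0055,-0.039,0,0,0,0.04],[0,0.0055,-0.039,0,0,0,0.04],[0,0.0055,-0.039,0,0,0,0.04],[0,0.0055,-0.039,0,0,0,0.04]],
])

```text
t: 14.43
tool_pos: [0.522, 0.2023, 0.2619]
tool_rot: [1.223, 1.21, -1.225]
contact_force: [0.8, -0.3, 0.0]
opening: 0.0544
```

```bash
python3 go.py 0.5507 0.3278 0.2 0
```

```text
t 14.43 pos [0.522  0.2023 0.2619] phi -1.04 down [-0.0072  0.0054 -1.    ] F [ 0.8 -0.3  0. ] open 0.0544 q1,q6 [0.23 0.25]
shift now-frame mm [  62.4   26.8 -125.6] after-turn frame mm [  61.9   28.7 -125.5] turn [-1.04 -0.3   0.42] rows 3.4 0.2
```

Call:
arm_command([
  [[0,0.007,-0.035,-1,0,0.3,0.04],[0,0.007,-0.035,0,0,0,0.04],[0,0.007,-0.03,0,0,0,0.04],[0.01,0.005,-0.015,0,0,0,0.04],[0.02,0,0,0,0,0,0.04],[0.02,0,0,0,0,0,0.04],[0.01,0,0,0,0,0,0.04]],
])

```text
t: 15.02
tool_pos: [0.5426, 0.338, 0.1999]
tool_rot: [1.216, 1.219, -1.203]
contact_force: [0.5, -0.3, -1.7]
opening: 0.0545
```

```bash
python3 go.py 0.5507 0.3278 0.142 0
```

```text
t 15.02 pos [0.5426 0.338  0.1999] phi 0.1 down [-8.000e-04  1.090e-02 -9.999e-01] F [ 0.5 -0.3 -1.7] open 0.0545 q1,q6 [0.44 0.43]
shift now-frame mm [57.8  8.1 10.8] after-turn frame mm [57.9  8.1 10.2] turn [ 0.1  -0.62  0.04] rows 1.4 0.1
```

Call:
arm_command([
  [[0.01,0.005,0.006,0,-0.6,0,0.04],[0.015,0.003,0.004,0,0,0,0.04],[0.015,0,0,0,0,0,0.04],[0.012,0,0,0,0,0,0.04],[0.005,0,0,0,0,0,0.04],[0,0,0,0,0,0,0.04]],
])

```text
t: 15.52
tool_pos: [0.5482, 0.3254, 0.1358]
tool_rot: [1.205, 1.208, -1.218]
contact_force: [0.5, 0.3, -0.2]
opening: 0.0546
```

```bash
python3 go.py 0.5507 0.3278 0.142 0; python3 loc.py blue_center .5507 .3278 1.57 P .146
python3 - <<'E'
from h import *
a=save('top','v1',(60,140,200,280),3); b=save('scene','v2',(320,240,500,420),3)
A=cv2.imread('pics/v1.png');B=cv2.imread('pics/v2.png');B=cv2.resize(B,(A.shape[1]*1,A.shape[0]))
cv2.imwrite('pics/v.png',cv2.resize(np.hstack([A,B]),(800,400)))
E
```

```text
t 15.52 pos [0.5482 0.3254 0.1358] phi -0.2 down [-0.006  -0.0049 -1.    ] F [ 0.5  0.3 -0.2] open 0.0546 q1,q6 [0.42 0.42]
shift now-frame mm [-6.3  2.5 -2.4] after-turn frame mm [-6.2  2.5 -2.4] turn [-0.2   0.28  0.34] rows 0.2 0.1
top [0.5503 0.2811 1.5509] err 0.443 572
scene [0.551  0.3243 1.5755] err 0.342 966
```

View pics/v.png

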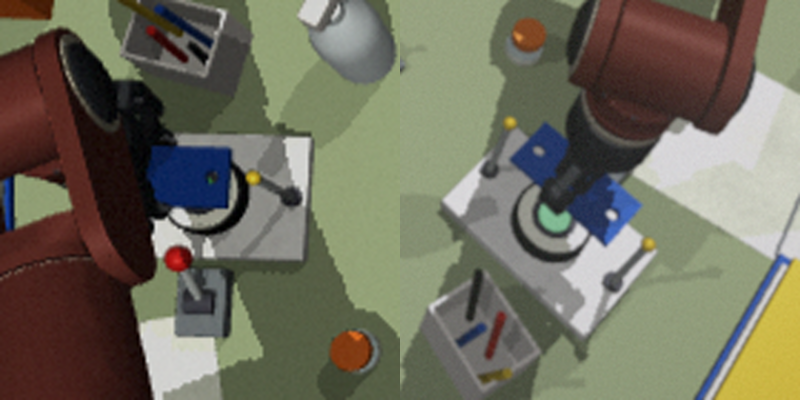

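Call:
arm_command([
  [[-0.006,0.0025,-0.0025,0,0.2,0.3,0.04],[0,0,0,0,0,0,0.04],[0,0,0,0,0,0,0.04],[0,0,0,0,0,0,0.04],[0,0,0,0,0,0,0.04],[0,0,0,0,0,0,0.04]],
])

```text
t: 16.32
tool_pos: [0.5538, 0.3303, 0.149]
tool_rot: [1.218, 1.204, -1.202]
contact_force: [-0.2, 0.1, -1.0]
opening: 0.055
```

```bash
python3 go.py 0.5507 0.3278 0.142 0
```

```text
t 16.32 pos [0.5538 0.3303 0.149 ] phi -0.13 down [ 0.0092  0.0034 -1.    ] F [-0.2  0.1 -1. ] open 0.055 q1,q6 [0.42 0.43]
shift now-frame mm [ 6.9 -3.2  2.5] after-turn frame mm [ 7.  -3.1  2.5] turn [-0.13 -0.2  -0.53] rows 0.2 0.1
```

Call:
arm_command([
  [[0.006,-0.003,0.002,0,-0.2,-0.5,0.04],[0,0,0,0,0,0,0.04],[0,0,0,0,0,0,0.04],[0,0,0,0,0,0,0.04],[0,0,0,0,0,0,0.04],[0,0,0,0,0,0,0.04],[0,0,0,0,0,0,0.04]],
])

```text
t: 16.9
tool_pos: [0.5499, 0.3277, 0.141]
tool_rot: [1.209, 1.209, -1.213]
contact_force: [0.7, 0.6, -0.5]
opening: 0.055
```

```bash
python3 go.py 0.5507 0.3278 0.142 0
```

```text
t 16.9 pos [0.5499 0.3277 0.141 ] phi -0.13 down [-0.0025 -0.0014 -1.    ] F [ 0.7  0.6 -0.5] open 0.055 q1,q6 [0.42 0.42]
shift now-frame mm [-1.   0.8 -0.1] after-turn frame mm [-1.   0.8 -0.1] turn [-0.13  0.08  0.14] rows 0.0 0.0
```

Near-perfect pose; hold for 2 s.

Call:
arm_command([
  [[0,0,0,0,0,0,0.04],[0,0,0,0,0,0,0.04],[0,0,0,0,0,0,0.04],[0,0,0,0,0,0,0.04],[0,0,0,0,0,0,0.04],[0,0,0,0,0,0,0.04],[0,0,0,0,0,0,0.04],[0,0,0,0,0,0,0.04],[0,0,0,0,0,0,0.04],[0,0,0,0,0,0,0.04],[0,0,0,0,0,0,0.04],[0,0,0,0,0,0,0.04],[0,0,0,0,0,0,0.04],[0,0,0,0,0,0,0.04],[0,0,0,0,0,0,0.04],[0,0,0,0,0,0,0.04],[0,0,0,0,0,0,0.04],[0,0,0,0,0,0,0.04],[0,0,0,0,0,0,0.04],[0,0,0,0,0,0,0.04]],
])

```text
t: 18.57
tool_pos: [0.5501, 0.3278, 0.1414]
tool_rot: [1.209, 1.209, -1.213]
contact_force: [-0.4, -0.2, -0.8]
opening: 0.0546
```

```bash
python3 go.py 0.5507 0.3278 0.142 0
```

```text
t 18.57 pos [0.5501 0.3278 0.1414] phi -0.13 down [-0.0017 -0.0011 -1.    ] F [-0.4 -0.2 -0.8] open 0.0546 q1,q6 [0.42 0.42]
shift now-frame mm [-0.6  0.6 -0. ] after-turn frame mm [-0.6  0.6 -0. ] turn [-0.13  0.06  0.1 ] rows 0.0 0.0
```

Call:
arm_command([
  [[0,0,0,0,0,0,0.04],[0,0,0,0,0,0,0.04],[-0.015,0,0,0,0,0,0.04],[-0.03,0,0,0,0,0,0.04],[-0.035,0,0,0,0,0,0.04],[-0.03,0,0,0,0,0,0.04],[-0.015,0,0,3,0,0,0.04],[0,0,0,6.5,0,0,0.04],[0,0,0,6.5,0,0,0.04],[0,0,0,6.5,0,0,0.04],[0,0,0,6.5,0,0,0.04],[0,0,0,6.5,0,0,0.04],[0,0,0,6.5,0,0,0.04],[0,0,0,6.5,0,0,0.04],[0,0,0,6.5,0,0,0.04],[0,0,0,6.5,0,0,0.04],[0,0,0,6.5,0,0,0.04],[0,0,0,6.5,0,0,0.04],[0,0,0,6.5,0,0,0.04],[0,0,0,6.5,0,0,0.04]],
])

```text
t: 20.23
tool_pos: [0.5515, 0.3286, 0.299]
tool_rot: [-2.22, 0.028, 2.182]
contact_force: [0.2, -0.0, -0.2]
opening: 0.0547
```

```bash
python3 go.py 0.5876 0.0315 0.26 -98.2;python3 loc.py orange_center .5825 -.3603 .498 P;python3 loc.py white_center .4532 -.1888 .278 P;python3 loc.py backplate_grip .6085 -.132 -.286 B;
```

```text
t 20.23 pos [0.5515 0.3286 0.299 ] phi -91.9 down [ 0.0172  0.0074 -0.9998] F [ 0.2 -0.  -0.2] open 0.0547 q1,q6 [0.42 2.03]
shift now-frame mm [ 37.5 296.1 -45.3] after-turn frame mm [ 39.  289.  -78.1] turn [ 6.3  -0.94  0.51] rows 7.2 0.9
top [ 0.5842 -0.3589  0.4904] err 0.111 693
scene [ 0.581  -0.3621  0.4942] err 0.048 634
top [ 0.455  -0.1873  0.262 ] err 0.044 789
scene [ 0.4527 -0.1898  0.2729] err 0.065 687
top [ 0.6117 -0.1302 -0.2961] err 0.073 709
scene [ 0.6072 -0.1334 -0.3037] err 0.084 757
```

Call:
arm_command([
  [[0,0,0,6,-0.9,0.5,0.04],[0,0.02,-0.005,0,0,0,0.04],[0,0.035,-0.0095,0,0,0,0.04],[0,0.035,-0.0095,0,0,0,0.04],[0,0.035,-0.0095,0,0,0,0.04],[0,0.035,-0.0095,0,0,0,0.04],[0,0.035,-0.0095,0,0,0,0.04],[0,0.035,-0.0095,0,0,0,0.04],[0,0.035,-0.0095,0,0,0,0.04],[0.015,0.01,-0.004,0,0,0,0.04],[0.02,0,0,0,0,0,0.04],[0.02,0,0,0,0,0,0.04],[0.01,0,0,0,0,0,0.04]],
])

```text
t: 21.92
tool_pos: [0.5935, 0.0328, 0.2346]
tool_rot: [-2.164, 0.142, 2.145]
contact_force: [-0.7, -0.6, -1.2]
opening: 0.0546
```

```bash
python3 go.py 0.5876 0.0315 0.13 -98.2
```

```text
t 21.92 pos [0.5935 0.0328 0.2346] phi -97.46 down [ 0.0086 -0.002  -1.    ] F [-0.7 -0.6 -1.2] open 0.0546 q1,q6 [-0.07  1.63]
shift now-frame mm [104.5   1.9   6.6] after-turn frame mm [104.6   2.1   5.6] turn [ 0.74 -0.51 -0.05] rows 2.5 0.1
```

Call:
arm_command([
  [[0.015,0.001,0.003,0.7,-0.5,0,0.04],[0.02,0.001,0.002,0,0,0,0.04],[0.02,0,0,0,0,0,0.04],[0.02,0,0,0,0,0,0.04],[0.015,0,0,0,0,0,0.04],[0.005,0,0,0,0,0,0.04],[0,0,0,0,0,0,0.04],[0,0,0,0,0,0,0.04]],
])

```text
t: 22.58
tool_pos: [0.586, 0.0334, 0.132]
tool_rot: [-2.142, 0.153, 2.154]
contact_force: [0.5, 0.3, 0.3]
opening: 0.0549
```

```bash
python3 go.py 0.5876 0.0315 0.12 -98.2
python3 - <<'E'
from h import *
a=save('top','j1',(190,160,290,240),4); b=save('scene','j2',(240,220,340,300),4)
A=cv2.imread('pics/j1.png');B=cv2.imread('pics/j2.png')
cv2.imwrite('pics/j.png',np.hstack([A,B]))
E
```

```text
t 22.58 pos [0.586  0.0334 0.132 ] phi -98.14 down [-0.0057  0.     -1.    ] F [0.5 0.3 0.3] open 0.0549 q1,q6 [-0.07  1.64]
shift now-frame mm [12.   1.7 -2. ] after-turn frame mm [12.   1.7 -1.9] turn [ 0.06  0.33 -0.05] rows 0.3 0.0
```

View pics/j.png

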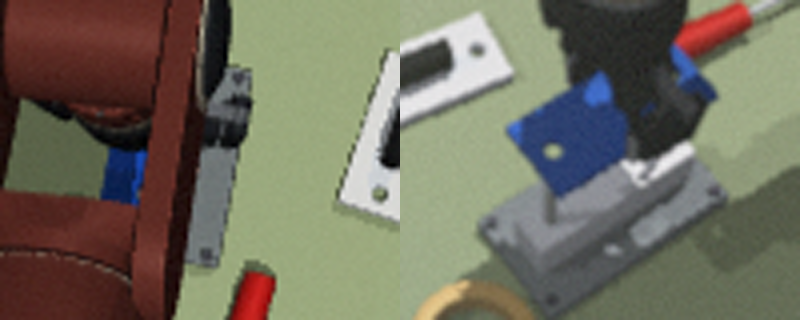

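```bash
python3 - <<'E'
from h import *
im=get_image('scene').astype(int)
sub=im[250:266,270:288]
s=sub[:,:,0]+sub[:,:,1]*1.0
print(sub[:,:,0])
wt=np.clip(sub[:,:,0]-60,0,None).astype(float)
wt[:,:4]=0;wt[:,13:]=0;wt[:3]=0;wt[13:]=0
v,u=np.mgrid[250:266,270:288]
c=(wt*u).sum()/wt.sum(),(wt*v).sum()/wt.sum()
t=np.array([.586,.0334]);
print(c, [ray('scene',*c,z) for z in(.144,.140,.136)])
ax=np.array([np.cos(np.radians(-8.14)),np.sin(np.radians(-8.14))])
print('expected hole from tcp',t+.045*ax)
g=np.radians(-8.14); print('jig pin in scene frame',np.array([.5859,.0296])+.045*ax)
E
```

```text
[[ 63  51  41  43  44  43  43  47  47  36  46  44  42  46  46  43  45  48]
 [ 57  49  49  46  47  44  45  42  47  46  46  44  46  44  46  40  43  38]
 [ 54  51  45  41  41  50  51  47  43  49  40  51  39  42  41  48  42  45]
 [ 54  47  47  46  45  46  40  47  43  43  48  39  43  43  46  41  41  43]
 [ 53  42  45  46  45  48  51  48  46  44  41  51  45  45  43  40  41  41]
 [ 45  45  42  47  44  47  46  55  59  51  42  45  42  45  42  45  44  45]
 [ 49  43  47  47  46  44  73 111 127 104  63  47  36  43  45  39  40  44]
 [ 63  46  44  42  45  68 123 154 159 148  93  50  41  44  39  43  43  43]
 [112  70  47  42  43  65 111 149 160 140  90  50  41  41  48  43  42  48]
 [145 106  63  48  45  46  70 102 115  95  55  47  51  41  47  44  44  44]
 [159 148  97  53  43  43  44  51  53  48  46  40  46  42  44  42  45  46]
 [155 156 128  76  44  47  51  48  40  44  39  40  45  46  43  43  42  41]
 [163 160 149 112  65  47  45  45  45  45  46  42  44  45  40  43  39  47]
 [157 161 160 148 107  63  40  45  45  42  44  42  41  41  47  43  39  48]
 [158 163 163 159 133  92  54  42  42  44  42  41  42  33  43  33  48  91]
 [161 159 156 155 145 120  81  48  45  48  43  49  40  42  48  51  70 118]]
(np.float64(277.78403755868544), np.float64(257.456338028169)) [array([0.63209183, 0.02863478, 0.144     ]), array([0.63058021, 0.02710598, 0.14      ]), array([0.62906858, 0.02557718, 0.136     ])]
expected hole from tcp [0.63054663 0.02702834]
jig pin in scene frame [0.63044663 0.02322834]
```

```bash
python3 - <<'E'
from h import *
for cam,f,n in(('scene','s0','a'),('top','t0','b')):
    im=cv2.imread(f'pics/{f}.png')
    for (x,y,a),col in(((.5859,.0296,-.1416),(0,0,255)),((.5892,.0333,-.1435),(255,0,0))):
        for s in(-1,1):
            p=(pix(cam,[x+s*.045*np.cos(a),y+s*.045*np.sin(a),.095])+.5)*1.42-.5
            b=(pix(cam,[x+s*.045*np.cos(a),y+s*.045*np.sin(a),.045])+.5)*1.42-.5
            if s==-1 and col==(0,0,255): 
                c0=p.astype(int)-[30,45]; 
            if s==-1 and col==(0,0,255): L=[]
            L.append((p,b,col))
    big=cv2.resize(im,None,fx=5,fy=5,interpolation=cv2.INTER_CUBIC)
    for p,b,col in L: 
        q=lambda z:tuple(np.round((z+.5)*5-.5).astype(int))
        cv2.line(big,q(p),q(b),col,1); cv2.circle(big,q(p),3,col,1)
    m=np.mean([l[0] for l in L],0); c=((m+.5)*5).astype(int)
    cv2.imwrite(f'pics/pin{n}.png',big[c[1]-250:c[1]+250,c[0]-200:c[0]+200])
cv2.imwrite('pics/pins.png',np.hstack([cv2.imread('pics/pina.png'),cv2.imread('pics/pinb.png')]))
E
```

```text
(no output)
```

View pics/pins.png

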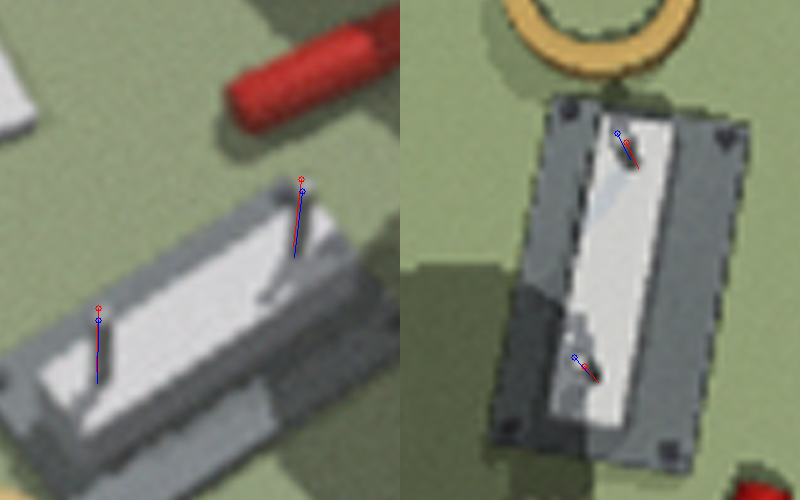

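```bash
python3 - <<'E'
from h import *
im=cv2.imread('pics/s0.png').astype(float).sum(2)/3
im=cv2.resize(im,(560,420),interpolation=cv2.INTER_AREA)
x,y,a=.5859,.0296,-.1416
for s in(-1,1):
    q=[x+s*.045*np.cos(a),y+s*.045*np.sin(a)]
    p=pix('scene',q+[.095]);b=pix('scene',q+[.045]);print('pin',s,p,b)
    for v in range(int(p[1])-1,int(b[1])+2):
        u=p[0]+(v-p[1])/(b[1]-p[1])*(b[0]-p[0]); k=int(round(u))
        print(v,round(u,1),k-5,im[v,k-5:k+7].astype(int))
im=cv2.imread('pics/t0.png').astype(float).sum(2)/3
im=cv2.resize(im,(560,420),interpolation=cv2.INTER_AREA)
x,y,a=.5892,.0333,-.1435
for s in(-1,1):
    q=[x+s*.045*np.cos(a),y+s*.045*np.sin(a)]
    p=pix('top',q+[.095]);b=pix('top',q+[.045]);print('top pin',s,p,b)
    for v in range(int(min(p[1],b[1]))-2,int(max(p[1],b[1]))+4):
        k=int(b[0]);print(v,k-8,im[v,k-8:k+6].astype(int))
E
```

```text
pin -1 [305.23270414 246.91855859] [304.07369231 256.26088624]
245 305.5 300 [137 139 139 139 140 139 139 139 140 140 139 140]
246 305.3 300 [142 140 134 134 138 136 133 136 138 139 140 139]
247 305.2 300 [141 135 128 124 130 143 149 143 139 137 139 138]
248 305.1 300 [132 124 115 107 111 141 157 146 139 138 141 140]
249 305.0 300 [126 113  96  87  91 117 126 123 131 138 141 139]
250 304.9 300 [127 113  91  80  80  90  92 111 132 138 141 139]
251 304.7 300 [129 124 116 118 104  81  88 137 160 150 139 136]
252 304.6 300 [126 140 157 162 130  88  97 164 190 171 146 137]
253 304.5 299 [129 145 176 198 185 136  89 104 172 207 198 159]
254 304.4 299 [161 181 199 209 182 128  86 106 172 207 192 154]
255 304.2 299 [193 205 209 209 177 122  85 115 173 185 152 127]
256 304.1 299 [211 211 210 208 166 114  89 127 160 144 117 109]
257 304.0 299 [211 209 209 205 160 104  91 134 141 118 109 107]
pin 1 [276.55726837 265.02512625] [276.38662209 273.97289573]
264 276.6 272 [139 137 132 131 130 132 131 127 126 126 127 140]
265 276.6 272 [139 137 132 128 132 146 146 127 126 142 163 180]
266 276.5 272 [
[... 1247 characters left out ...]
78.36148435] [235.57707531 182.01966674]
176 227 [ 56  68 110 113  91 130 116 100 101  96  92  76  69  70]
177 227 [ 96 104 113 108  83 168 144 123 128 173 180 173 167 150]
178 227 [113 115 113 112 103 176 136 139 134 192 208 207 205 196]
179 227 [115 115 113 116 133 186 154 170 154 138 190 205 203 205]
180 227 [114 115 114 116 158 193 152 139 115 103 183 204 204 204]
181 227 [112 115 109  91 161 201 183 109  79  85 179 205 204 202]
182 227 [114 115 105  75 176 208 200 132  84  75 142 198 206 202]
183 227 [114 114 108  90 184 208 204 173 111  85 144 197 207 200]
184 227 [114 105 100  98 189 207 198 189 174 174 189 202 206 198]
185 227 [113 101  99 117 192 201 192 190 193 204 204 203 207 198]
```

Call:
arm_command([
  [[0.008,0.0026,-0.0012,0,0.3,0,0.04],[0.012,0,0,0,0,0,0.04],[0.01,0,0,0,0,0,0.04],[0.004,0,0,0,0,0,0.04],[-0.001,0,0,0,0,0,0.04]],
])

```text
t: 23.15
tool_pos: [0.5901, 0.0299, 0.1007]
tool_rot: [-2.158, 0.154, 2.138]
contact_force: [-1.6, -0.1, -0.5]
opening: 0.0548
```

```bash
python3 go.py 0.5844 0.0308 0.075 -98.15
```

```text
t 23.15 pos [0.5901 0.0299 0.1007] phi -98.16 down [ 0.009  -0.0016 -1.    ] F [-1.6 -0.1 -0.5] open 0.0548 q1,q6 [-0.07  1.64]
shift now-frame mm [25.6 -0.1  6. ] after-turn frame mm [25.7 -0.1  5.7] turn [-0.01 -0.52 -0.02] rows 0.6 0.1
```

Call:
arm_command([
  [[0,0,0.005,0,-0.4,0,0.04],[0,0,0,0,0,0,0.04],[0,0,0,0,0,0,0.04]],
])

```text
t: 23.4
tool_pos: [0.5841, 0.0306, 0.0997]
tool_rot: [-2.147, 0.154, 2.148]
contact_force: [-0.0, 0.5, -0.5]
opening: 0.055
```

```bash
python3 go.py 0.5844 0.0308 0.075 -98.15
```

```text
t 23.4 pos [0.5841 0.0306 0.0997] phi -98.17 down [-5.e-04 -3.e-04 -1.e+00] F [-0.   0.5 -0.5] open 0.055 q1,q6 [-0.07  1.64]
shift now-frame mm [24.7 -0.2 -0.2] after-turn frame mm [24.7 -0.2 -0.2] turn [-0.02  0.02 -0.02] rows 0.6 0.0
```

Aligned within 0.3 mm and level. I'll lower it over the tips with feed-forward for the outward drift.

Call:
arm_command([
  [[0.006,0,0.0006,0,-0.1,0,0.04],[0.006,0,0.001,0,-0.1,0,0.04],[0.004,0,0.001,0,-0.1,0,0.04],[0,0,0,0,0,0,0.04]],
])

```text
t: 23.73
tool_pos: [0.584, 0.0308, 0.0846]
tool_rot: [-2.149, 0.153, 2.146]
contact_force: [1.3, 0.1, -1.6]
opening: 0.0547
```

```bash
python3 go.py 0.5844 0.0308 0.0412 -98.15
```

```text
t 23.73 pos [0.584  0.0308 0.0846] phi -98.17 down [ 1.4e-03 -1.0e-04 -1.0e+00] F [ 1.3  0.1 -1.6] open 0.0547 q1,q6 [-0.07  1.64]
shift now-frame mm [43.4 -0.  -0.4] after-turn frame mm [43.4 -0.  -0.4] turn [-0.02 -0.08  0.  ] rows 1.0 0.0
```

Call:
arm_command([
  [[0.008,0,0.0006,0,-0.15,0,0.04],[0.008,0,0.001,0,-0.1,0,0.04],[0.008,0,0.001,0,-0.1,0,0.04],[0.005,0,0.001,0,-0.1,0,0.04],[0,0,0,0,0,0,0.04]],
])

```text
t: 24.15
tool_pos: [0.584, 0.0309, 0.0551]
tool_rot: [-2.15, 0.153, 2.144]
contact_force: [1.6, -0.4, -0.7]
opening: 0.0546
```

```bash
python3 go.py 0.5844 0.0308 0.0412 -98.15
```

```text
t 24.15 pos [0.584  0.0309 0.0551] phi -98.18 down [ 2.5e-03  2.0e-04 -1.0e+00] F [ 1.6 -0.4 -0.7] open 0.0546 q1,q6 [-0.07  1.64]
shift now-frame mm [13.9  0.1 -0.4] after-turn frame mm [13.9  0.1 -0.4] turn [-0.03 -0.14  0.03] rows 0.3 0.0
```

Call:
arm_command([
  [[0.006,0,0.0006,0,-0.15,0,0.04],[0.004,0,0.0006,0,-0.1,0,0.04],[0.003,0,0.0003,0,-0.1,0,0.04],[0.002,0,0,0,0,0,0.04],[0.001,0,0,0,0,0,0.04],[0.001,0,0,0,0,0,0.04]],
])

```text
t: 24.65
tool_pos: [0.584, 0.0309, 0.041]
tool_rot: [-2.142, 0.153, 2.151]
contact_force: [-0.9, -1.0, 7.1]
opening: 0.0547
```

```bash
python3 go.py 0.5844 0.0308 0.0412 -98.15
```

```text
t 24.65 pos [0.584  0.0309 0.041 ] phi -98.19 down [-0.0041  0.001  -1.    ] F [-0.9 -1.   7.1] open 0.0547 q1,q6 [-0.07  1.64]
shift now-frame mm [-0.2  0.1 -0.4] after-turn frame mm [-0.2  0.1 -0.4] turn [-0.04  0.24  0.03] rows 0.0 0.0
```

Call:
arm_command([
  [[0.001,0,0,0,0.2,0,0.04],[0,0,0,0,0,0,0.065],[0,0,0,0,0,0,0.07],[0,0,0,0,0,0,0.07],[-0.01,0,0,0,0,0,0.07],[-0.02,0,0,0,0,0,0.07],[-0.035,0,0,0,0,0,0.07],[-0.035,0,0,0,0,0,0.07],[-0.035,0,0,0,0,0,0.07],[-0.02,0,0,0,0,0,0.07],[0,0,0,-6,0,0,0.065],[0,0,0,-6.5,0,0,0.065],[0,0,0,-6.5,0,0,0.065],[0,0,0,-6.5,0,0,0.065],[0,0,0,-6.5,0,0,0.065],[0,0,0,-5,0,0,0.065],[0,0,0,0,0,0,0.065]],
])

```text
t: 26.07
tool_pos: [0.5748, 0.0324, 0.2023]
tool_rot: [1.897, 0.538, -1.95]
contact_force: [-0.3, 0.3, 0.5]
opening: 0.065
```

```bash
python3 go.py 0.581 -0.361 0.13 -61.7; python3 loc.py blue_center .584 .0309 -.1426 P .045;python3 loc.py orange_center .5825 -.3603 .498 P
```

```text
t 26.07 pos [0.5748 0.0324 0.2023] phi -59.33 down [-0.0285  0.0032 -0.9996] F [-0.3  0.3  0.5] open 0.065 q1,q6 [-0.07  0.96]
shift now-frame mm [ 70.8 342.7 193.8] after-turn frame mm [ 72.3 349.3 181. ] turn [2.38 1.33 0.97] rows 9.6 0.4
top none
scene [ 0.5833  0.0286 -0.1442] err 0.063 922
top [ 0.5852 -0.3581  0.4909] err 0.052 770
scene [ 0.5817 -0.3615  0.4873] err 0.076 601
```

Call:
arm_command([
  [[0,0,0,2.3,1.3,1,0.065],[0,0.015,0.008,0,0,0,0.065],[0,0.032,0.0165,0,0,0,0.065],[0,0.032,0.0165,0,0,0,0.065],[0,0.032,0.0165,0,0,0,0.065],[0,0.032,0.0165,0,0,0,0.065],[0,0.032,0.0165,0,0,0,0.065],[0,0.032,0.0165,0,0,0,0.065],[0,0.032,0.0165,0,0,0,0.065],[0,0.032,0.0165,0,0,0,0.065],[0,0.032,0.0165,0,0,0,0.065],[0.01,0.03,0.016,0,0,0,0.065],[0.01,0,0,0,0,0,0.065],[0.02,0,0,0,0,0,0.065],[0,0,0,0,0,0,0.065]],
])

```text
t: 27.72
tool_pos: [0.5798, -0.361, 0.1608]
tool_rot: [1.952, 0.481, -1.945]
contact_force: [0.6, 1.0, -1.2]
opening: 0.065
```

```bash
python3 go.py 0.582 -0.3598 0.05 -62
```

```text
t 27.72 pos [ 0.5798 -0.361   0.1608] phi -62.14 down [ 0.0039 -0.0018 -1.    ] F [ 0.6  1.  -1.2] open 0.065 q1,q6 [-0.67  0.42]
shift now-frame mm [110.8  -0.4  -2.3] after-turn frame mm [110.8  -0.   -2.5] turn [-0.14 -0.15 -0.2 ] rows 2.7 0.0
```

Call:
arm_command([
  [[0.015,0,0,0,-0.1,-0.2,0.065],[0.022,0,0,0,0,0,0.065],[0.022,0,0,0,0,0,0.065],[0.022,0,0,0,0,0,0.065],[0.02,0,0,0,0,0,0.065],[0.012,0,0,0,0,0,0.065],[0,0,0,0,0,0,0.065]],
])

```text
t: 28.3
tool_pos: [0.5825, -0.3572, 0.0444]
tool_rot: [1.951, 0.485, -1.944]
contact_force: [0.6, -0.2, -0.7]
opening: 0.0649
```

```bash
python3 go.py 0.582 -0.3598 0.002 -62
```

```text
t 28.3 pos [ 0.5825 -0.3572  0.0444] phi -61.96 down [ 3.4e-03 -3.0e-04 -1.0e+00] F [ 0.6 -0.2 -0.7] open 0.0649 q1,q6 [-0.66  0.42]
shift now-frame mm [42.4  2.   1.8] after-turn frame mm [42.4  2.1  1.6] turn [ 0.04 -0.16 -0.11] rows 1.0 0.0
```

Call:
arm_command([
  [[0.012,0.001,0.001,0,-0.15,-0.1,0.065],[0.014,0.0005,0.0005,0,0,0,0.065],[0.01,0,0,0,0,0,0.065],[0.004,0,0,0,0,0,0.065],[0,0,0,0,0,0,0.065]],
])

```text
t: 28.72
tool_pos: [0.5839, -0.3593, 0.0036]
tool_rot: [1.948, 0.484, -1.943]
contact_force: [0.1, 0.8, -0.0]
opening: 0.0647
```

```bash
python3 go.py 0.582 -0.3598 -0.003 -62
```

```text
t 28.72 pos [ 0.5839 -0.3593  0.0036] phi -61.87 down [ 0.0032 -0.0024 -1.    ] F [ 0.1  0.8 -0. ] open 0.0647 q1,q6 [-0.66  0.42]
shift now-frame mm [ 6.6 -0.5  2. ] after-turn frame mm [ 6.6 -0.5  2. ] turn [ 0.13 -0.1  -0.2 ] rows 0.2 0.0
```

Call:
arm_command([
  [[0.006,0,0.002,0,0,-0.2,0.065],[0.001,0,0,0,0,0,0.05],[0,0,0,0,0,0,0.04],[0,0,0,0,0,0,0.04],[0,0,0,0,0,0,0.04]],
], squeeze=40)

```text
t: 29.13
tool_pos: [0.583, -0.3616, -0.0021]
tool_rot: [1.95, 0.486, -1.943]
contact_force: [0.2, -0.2, -0.3]
opening: 0.0544
```

```bash
python3 go.py 0.582 -0.3598 -0.003 0
```

```text
t 29.13 pos [ 0.583  -0.3616 -0.0021] phi -61.89 down [ 3.5e-03 -7.0e-04 -1.0e+00] F [ 0.2 -0.2 -0.3] open 0.0544 q1,q6 [-0.66  0.42]
shift now-frame mm [ 0.9 -2.   0.1] after-turn frame mm [ 0.9 -1.  -1.8] turn [-61.89  -0.07  -0.2 ] rows 0.1 8.6
```

Call:
arm_command([
  [[-0.015,0,0,0,0,0,0.04],[-0.03,0,0,0,0,0,0.04],[-0.038,0,0,0,0,0,0.04],[-0.038,0,0,0,0,0,0.04],[-0.038,0,0,0,0,0,0.04],[-0.038,0,0,0,0,0,0.04],[-0.03,0,0,0,0,0,0.04],[-0.015,0,0,-4,0,0,0.04],[0,0,0,-6.5,0,0,0.04],[0,0,0,-6.5,0,0,0.04],[0,0,0,-6.5,0,0,0.04],[0,0,0,-6.5,0,0,0.04],[0,0,0,-6.5,0,0,0.04],[0,0,0,-6.5,0,0,0.04],[0,0,0,-6.5,0,0,0.04],[0,0,0,-6.5,0,0,0.04],[0,0,0,-6.5,0,0,0.04],[0,0,0,-4,0,0,0.04],[0,0,0,0,0,0,0.04]],
])

```text
t: 30.72
tool_pos: [0.5813, -0.3598, 0.2829]
tool_rot: [1.104, 1.243, -1.098]
contact_force: [-0.1, -0.0, -0.4]
opening: 0.0545
```

```bash
python3 go.py 0.5507 0.3278 0.27 0
```

```text
t 30.72 pos [ 0.5813 -0.3598  0.2829] phi 8.03 down [ 0.0238 -0.0162 -0.9996] F [-0.1 -0.  -0.4] open 0.0545 q1,q6 [-0.66 -0.8 ]
shift now-frame mm [   1.    65.4 -685.3] after-turn frame mm [  12.9  -30.6 -687.6] turn [ 8.02  1.02 -1.3 ] rows 16.5 1.1
```

Call:
arm_command([
  [[0,0,0,6,1,-1.3,0.04],[0,0,-0.015,1,0,0,0.04],[0,-0.0017,-0.03,0,0,0,0.04],[0,-0.0017,-0.039,0,0,0,0.04],[0,-0.0017,-0.039,0,0,0,0.04],[0,-0.0017,-0.039,0,0,0,0.04],[0,-0.0017,-0.039,0,0,0,0.04],[0,-0.0017,-0.039,0,0,0,0.04],[0,-0.0017,-0.039,0,0,0,0.04],[0,-0.0017,-0.039,0,0,0,0.04],[0,-0.0017,-0.039,0,0,0,0.04],[0,-0.0017,-0.039,0,0,0,0.04],[0,-0.0017,-0.039,0,0,0,0.04],[0,-0.0017,-0.039,0,0,0,0.04],[0,-0.0017,-0.039,0,0,0,0.04],[0,-0.0017,-0.039,0,0,0,0.04],[0,-0.0017,-0.039,0,0,0,0.04],[0,-0.0017,-0.035,0,0,0,0.04],[0,0,-0.015,0,0,0,0.04],[0,0,0,0,0,0,0.04]],
])

```text
t: 32.38
tool_pos: [0.5559, 0.3103, 0.3013]
tool_rot: [1.247, 1.173, -1.22]
contact_force: [-0.5, 0.0, -1.1]
opening: 0.0548
```

```bash
python3 go.py 0.5507 0.3278 0.144 0
```

```text
t 32.38 pos [0.5559 0.3103 0.3013] phi -2.17 down [ 0.0237 -0.0018 -0.9997] F [-0.5  0.  -1.1] open 0.0548 q1,q6 [0.4  0.43]
shift now-frame mm [157.1  -9.6 -17.5] after-turn frame mm [157.3  -5.2 -17.5] turn [-2.17  0.08 -1.36] rows 3.8 0.4
```

Call:
arm_command([
  [[0.01,-0.003,-0.007,-2,0,-1.3,0.04],[0.025,-0.003,-0.007,0,0,0,0.04],[0.03,0,0,0,0,0,0.04],[0.03,0,0,0,0,0,0.04],[0.03,0,0,0,0,0,0.04],[0.02,0,0,0,0,0,0.04],[0.005,0,0,0,0,0,0.04],[0,0,0,0,0,0,0.04]],
])

```text
t: 33.05
tool_pos: [0.5513, 0.3208, 0.1488]
tool_rot: [1.214, 1.206, -1.212]
contact_force: [0.6, -0.5, -0.3]
opening: 0.0548
```

```bash
python3 go.py 0.5507 0.3278 0.144 0
```

```text
t 33.05 pos [0.5513 0.3208 0.1488] phi -0.28 down [ 1.1e-03  5.0e-04 -1.0e+00] F [ 0.6 -0.5 -0.3] open 0.0548 q1,q6 [0.41 0.42]
shift now-frame mm [ 4.8 -0.6 -7. ] after-turn frame mm [ 4.8 -0.6 -7. ] turn [-0.28 -0.03 -0.06] rows 0.2 0.0
```

Call:
arm_command([
  [[0.005,-0.0005,-0.006,-0.2,0,0,0.04],[0,0,0,0,0,0,0.04],[0,0,0,0,0,0,0.04],[0,0,0,0,0,0,0.04],[0,0,0,0,0,0,0.04]],
])

```text
t: 33.47
tool_pos: [0.5538, 0.3271, 0.1493]
tool_rot: [1.218, 1.205, -1.204]
contact_force: [0.3, 0.7, -1.2]
opening: 0.0547
```

```bash
python3 go.py 0.5507 0.3278 0.144 0
python3 - <<'E'
from h import *
b=save('scene','v3',(320,230,500,365),4)
E
```

```text
t 33.47 pos [0.5538 0.3271 0.1493] phi -0.17 down [ 0.0075  0.0037 -1.    ] F [ 0.3  0.7 -1.2] open 0.0547 q1,q6 [0.42 0.42]
shift now-frame mm [ 5.3 -3.1 -0.6] after-turn frame mm [ 5.3 -3.1 -0.7] turn [-0.17 -0.21 -0.43] rows 0.1 0.1
```

View pics/v3.png

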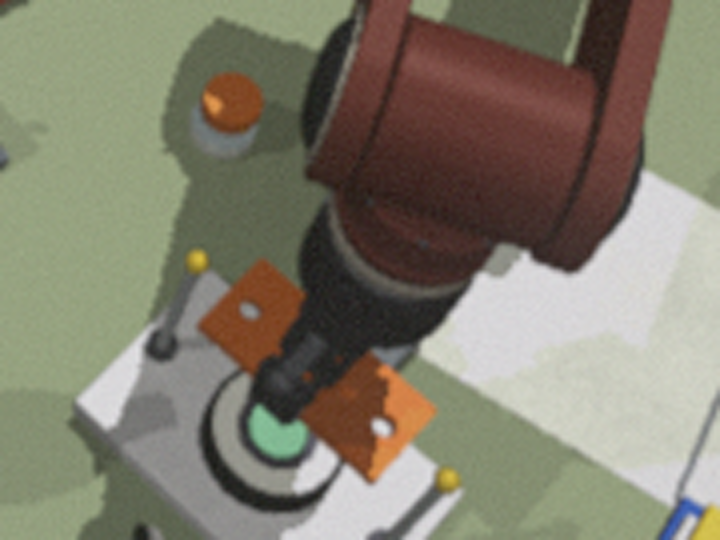

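Call:
arm_command([
  [[0.006,-0.003,0,0,-0.2,-0.4,0.04],[0,0,0,0,0,0,0.04],[0,0,0,0,0,0,0.04],[0,0,0,0,0,0,0.04],[0,0,0,0,0,0,0.04],[0,0,0,0,0,0,0.04],[0,0,0,0,0,0,0.04],[0,0,0,0,0,0,0.04],[0,0,0,0,0,0,0.04],[0,0,0,0,0,0,0.04],[0,0,0,0,0,0,0.04],[0,0,0,0,0,0,0.04],[0,0,0,0,0,0,0.04],[0,0,0,0,0,0,0.04],[0,0,0,0,0,0,0.04],[0,0,0,0,0,0,0.04],[0,0,0,0,0,0,0.04],[0,0,0,0,0,0,0.04],[0,0,0,0,0,0,0.04],[0,0,0,0,0,0,0.04]],
])

```text
t: 35.18
tool_pos: [0.5514, 0.3277, 0.1449]
tool_rot: [1.213, 1.207, -1.208]
contact_force: [-0.0, -0.6, -0.9]
opening: 0.0542
```

```bash
python3 go.py 0.5507 0.3278 0.144 0
cat > hole.py <<'E'
# hole.py phi dz : find both holes of the held plaque in scene, report centre offset from TCP (dz = plaque mid - TCP)
import sys; from h import *
phi,dz=map(float,sys.argv[1:3]); o=ctrl.get_obs(); t=np.array(o['tool_pos']); im=get_image('scene').astype(float)
a=np.radians(phi+90); ax=np.array([np.cos(a),np.sin(a),0])
for s in(-1,1):
    e=t+[0,0,dz]+s*.045*ax; p=pix('scene',e); k=np.round(p).astype(int)
    win=im[k[1]-6:k[1]+7,k[0]-6:k[0]+7]; bg=np.median(win.reshape(-1,3),0)
    d=np.linalg.norm(win-bg,axis=2); v,u=np.mgrid[-6:7,-6:7]; d[np.hypot(u,v)>5]=0
    d[d<.5*d.max()]=0   # strong outliers against the plaque colour
    n,l=cv2.connectedComponents((d>0).astype(np.uint8)); i=l[np.unravel_index(d.argmax(),d.shape)]; d[l!=i]=0
    c=k+[(u*d).sum()/d.sum(),(v*d).sum()/d.sum()]; q=ray('scene',*c,t[2]+dz)
    m=q-e; print('side',s,'px',np.round(c,2),'n',int((d>0).sum()),'peak',round(d.max()),'meas-exp mm',np.round(m[:2]*1e3,1),'along',round(m@ax*1e3,1),'world hole',np.round(q,4))
E
python3 hole.py 0 .0061
```

```text
t 35.18 pos [0.5514 0.3277 0.1449] phi -0.15 down [ 0.003   0.0012 -1.    ] F [-0.  -0.6 -0.9] open 0.0542 q1,q6 [0.42 0.42]
shift now-frame mm [ 0.9 -0.7 -0. ] after-turn frame mm [ 0.9 -0.7 -0.1] turn [-0.15 -0.07 -0.17] rows 0.0 0.0
side -1 px [382.47 307.58] n 13 peak 129 meas-exp mm [-0.  -0.6] along -0.6 world hole [0.5514 0.2822 0.151 ]
side 1 px [414.02 336.63] n 27 peak 180 meas-exp mm [ 2.1 -2.5] along -2.5 world hole [0.5535 0.3702 0.151 ]
```

Call:
arm_command([
  [[0,0,0,0,0,0,0.04],[0,0,0,0,0,0,0.04],[0,0,0,0,0,0,0.04],[-0.02,0,0,0,0,0,0.04],[-0.03,0,0,0,0,0,0.04],[-0.035,0,0,0,0,0,0.04],[-0.02,0,0,3,0,0,0.04],[0,0,0,7,0,0,0.04],[0,0,0,7,0,0,0.04],[0,0,0,7,0,0,0.04],[0,0,0,7,0,0,0.04],[0,0,0,7,0,0,0.04],[0,0,0,7,0,0,0.04],[0,0,0,7,0,0,0.04],[0,0,0,7,0,0,0.04],[0,0,0,7,0,0,0.04],[0,0,0,7,0,0,0.04],[0,0,0,7,0,0,0.04],[0,0,0,7,0,0,0.04],[0,0,0,6.5,0,0,0.04]],
])

```text
t: 36.9
tool_pos: [0.5506, 0.3274, 0.2553]
tool_rot: [-2.168, 0.115, 2.163]
contact_force: [-0.2, -0.4, -0.5]
opening: 0.0547
```

```bash
python3 go.py 0.585 0.0308 0.26 -98.15
```

```text
t 36.9 pos [0.5506 0.3274 0.2553] phi -96.17 down [ 0.0023  0.001  -1.    ] F [-0.2 -0.4 -0.5] open 0.0547 q1,q6 [0.42 2.1 ]
shift now-frame mm [ -4.9 291.2 -66.1] after-turn frame mm [ -4.7 288.7 -76.1] turn [ 1.98 -0.13  0.07] rows 7.2 0.3
```

Call:
arm_command([
  [[0,0.01,-0.003,2,0,0,0.04],[0,0.025,-0.007,0,0,0,0.04],[0,0.035,-0.0095,0,0,0,0.04],[0,0.035,-0.0095,0,0,0,0.04],[0,0.035,-0.0095,0,0,0,0.04],[0,0.035,-0.0095,0,0,0,0.04],[0,0.035,-0.0095,0,0,0,0.04],[0,0.035,-0.0095,0,0,0,0.04],[0,0.03,-0.008,0,0,0,0.04],[0.01,0.01,-0.002,0,0,0,0.04],[0.02,0,0,0,0,0,0.04],[0.02,0,0.001,0,0,0,0.04],[0.02,0,0.001,0,0,0,0.04],[0.015,0,0.001,0,0,0,0.04],[0.005,0,0,0,0,0,0.04]],
])

```text
t: 38.15
tool_pos: [0.5861, 0.0129, 0.1639]
tool_rot: [-2.168, 0.14, 2.145]
contact_force: [-1.3, -0.1, -1.0]
opening: 0.0544
```

```bash
python3 go.py 0.585 0.0308 0.13 -98.15
```

```text
t 38.15 pos [0.5861 0.0129 0.1639] phi -97.3 down [ 0.0106 -0.0029 -0.9999] F [-1.3 -0.1 -1. ] open 0.0544 q1,q6 [-0.1   1.59]
shift now-frame mm [ 33.9 -17.6   3.7] after-turn frame mm [ 33.9 -17.5   3.6] turn [ 0.85 -0.62 -0.08] rows 0.9 0.1
```

Call:
arm_command([
  [[0.01,-0.01,0.003,0.8,-0.6,-0.1,0.04],[0.01,-0.006,0.001,0,0,0,0.04],[0.01,0,0.001,0,0,0,0.04],[0.003,0,0,0,0,0,0.04],[0,0,0,0,0,0,0.04]],
])

```text
t: 38.57
tool_pos: [0.5819, 0.03, 0.1271]
tool_rot: [-2.148, 0.148, 2.153]
contact_force: [0.4, -0.4, -0.4]
opening: 0.055
```

```bash
python3 go.py 0.585 0.0308 0.11 -98.15; python3 hole.py -98.15 .0061
```

```text
t 38.57 pos [0.5819 0.03   0.1271] phi -97.86 down [-2.2e-03  1.0e-04 -1.0e+00] F [ 0.4 -0.4 -0.4] open 0.055 q1,q6 [-0.08  1.63]
shift now-frame mm [17.1 -1.2 -3. ] after-turn frame mm [17.1 -1.2 -3. ] turn [ 0.29  0.13 -0.01] rows 0.4 0.0
side -1 px [310.4  236.56] n 15 peak 186 meas-exp mm [-9.4  1.2] along -9.5 world hole [0.5279 0.0376 0.1332]
side 1 px [278.26 256.83] n 9 peak 138 meas-exp mm [-0.4  0.5] along -0.5 world hole [0.626  0.0241 0.1332]
```

Call:
arm_command([
  [[0.008,-0.0008,-0.002,0.3,0.1,0,0.04],[0.008,0,0,0,0,0,0.04],[0.004,0,0,0,-0.1,0,0.04],[-0.001,0,0,0,0,0,0.04],[0,0,0,0,0,0,0.04]],
])

```text
t: 39.03
tool_pos: [0.5861, 0.0297, 0.1089]
tool_rot: [-2.15, 0.154, 2.145]
contact_force: [0.2, -0.4, -0.5]
opening: 0.0546
```

```bash
python3 go.py 0.5845 0.0306 0.08 -98.15
```

```text
t 39.03 pos [0.5861 0.0297 0.1089] phi -98.2 down [ 2.5e-03 -6.0e-04 -1.0e+00] F [ 0.2 -0.4 -0.5] open 0.0546 q1,q6 [-0.08  1.64]
shift now-frame mm [28.9 -0.6  1.8] after-turn frame mm [28.9 -0.6  1.7] turn [-0.05 -0.15 -0.01] rows 0.7 0.0
```

Call:
arm_command([
  [[0.003,-0.0008,0.0018,0,-0.2,0,0.04],[0.005,0,0.0006,0,-0.1,0,0.04],[0.003,0,0.0004,0,-0.1,0,0.04],[0,0,0,0,0,0,0.04]],
])

```text
t: 39.37
tool_pos: [0.5837, 0.0308, 0.0977]
tool_rot: [-2.143, 0.154, 2.151]
contact_force: [0.8, -0.4, -0.8]
opening: 0.0549
```

```bash
python3 go.py 0.5845 0.0306 0.08 -98.15
```

```text
t 39.37 pos [0.5837 0.0308 0.0977] phi -98.21 down [-3.6e-03  3.0e-04 -1.0e+00] F [ 0.8 -0.4 -0.8] open 0.0549 q1,q6 [-0.07  1.64]
shift now-frame mm [17.7  0.1 -0.8] after-turn frame mm [17.7  0.1 -0.8] turn [-0.06  0.21 -0.01] rows 0.4 0.0
```

Call:
arm_command([
  [[0.006,0,-0.0006,0,0.1,0,0.04],[0.006,0,0.0005,0,-0.1,0,0.04],[0.005,0,0.0008,0,-0.1,0,0.04],[0,0,0,0,0,0,0.04]],
])

```text
t: 39.7
tool_pos: [0.5839, 0.0309, 0.0796]
tool_rot: [-2.144, 0.154, 2.15]
contact_force: [1.4, -0.1, -1.1]
opening: 0.0549
```

```bash
python3 go.py 0.5845 0.0306 0.0509 -98.15
```

```text
t 39.7 pos [0.5839 0.0309 0.0796] phi -98.2 down [-2.7e-03  5.0e-04 -1.0e+00] F [ 1.4 -0.1 -1.1] open 0.0549 q1,q6 [-0.07  1.64]
shift now-frame mm [28.7  0.2 -0.7] after-turn frame mm [28.7  0.2 -0.6] turn [-0.05  0.16  0.01] rows 0.7 0.0
```

Pins entered. Continue down to seat.

Call:
arm_command([
  [[0.007,0,-0.0002,0,0.1,0,0.04],[0.008,0,0.0006,0,-0.1,0,0.04],[0.006,0,0.0008,0,-0.1,0,0.04],[0.004,0,0.0003,0,0,0,0.04],[0.002,0,0,0,0,0,0.04],[0.002,0,0,0,0,0,0.04],[0.001,0,0,0,0,0,0.04]],
])

```text
t: 40.28
tool_pos: [0.584, 0.0309, 0.05]
tool_rot: [-2.144, 0.154, 2.15]
contact_force: [-2.9, 0.9, 6.2]
opening: 0.0545
```

```bash
python3 go.py 0.5845 0.0306 0.0509 -98.15
```

```text
t 40.28 pos [0.584  0.0309 0.05  ] phi -98.2 down [-3.e-03  4.e-04 -1.e+00] F [-2.9  0.9  6.2] open 0.0545 q1,q6 [-0.07  1.64]
shift now-frame mm [-0.9  0.3 -0.6] after-turn frame mm [-0.9  0.3 -0.6] turn [-0.05  0.17 -0.  ] rows 0.0 0.0
```

Call:
arm_command([
  [[0.001,0,0,0,0.1,0,0.04],[0,0,0,0,0,0,0.065],[0,0,0,0,0,0,0.07],[0,0,0,0,0,0,0.07],[-0.01,0,0,0,0,0,0.07],[-0.02,0,-0.001,0,0,0,0.07],[-0.035,0,-0.001,0,0,0,0.07],[-0.035,0,-0.001,0,0,0,0.07],[-0.035,0,-0.001,0,0,0,0.07],[-0.02,0,0,0,0,0,0.07],[0,0,0,-6,0,0,0.065],[0,0,0,-6.5,0,0,0.065],[0,0,0,-6.5,0,0,0.065],[0,0,0,-3,0,0,0.065],[0,0,0,0,0,0,0.065]],
])

```text
t: 41.53
tool_pos: [0.5863, 0.0307, 0.2183]
tool_rot: [2.078, 0.273, -2.089]
contact_force: [-0.2, 0.8, 0.2]
opening: 0.0651
```

```bash
python3 go.py 0.453 -0.1875 0.13 -74.4; python3 loc.py orange_center .584 .0309 -.1426 P .053;python3 loc.py white_center .453 -.1875 .275 P;python3 loc.py backplate_grip .608 -.132 -.29 B
python3 - <<'E'
from h import *
save('top','t2'); save('scene','s2')
A=cv2.imread('pics/t2.png');B=cv2.imread('pics/s2.png')
cv2.imwrite('pics/ts2.png',cv2.resize(np.hstack([A[60:360,40:460],B[60:360,60:480]]),(798,285)))
E
```

```text
t 41.53 pos [0.5863 0.0307 0.2183] phi -75.12 down [-5.3e-03  4.0e-04 -1.0e+00] F [-0.2  0.8  0.2] open 0.0651 q1,q6 [-0.07  1.24]
shift now-frame mm [ 88.9 176.8 184.4] after-turn frame mm [ 88.3 174.3 187.1] turn [-0.72  0.29  0.1 ] rows 6.5 0.1
top [0.5838 0.0139 0.2272] err 0.731 226
scene [ 0.5856  0.0282 -0.1334] err 0.108 914
top [ 0.4545 -0.1871  0.2618] err 0.041 785
scene [ 0.455  -0.195   0.3458] err 0.575 291
top [ 0.5662 -0.1172 -0.3404] err 0.064 791
scene none
```

View pics/ts2.png

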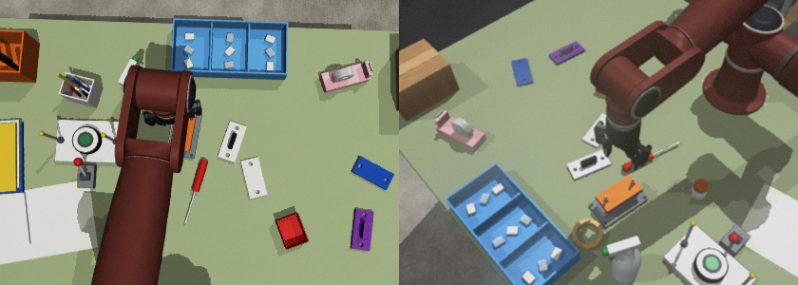

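Call:
arm_command([
  [[0,0.01,0.01,-0.7,0.3,0,0.065],[0,0.02,0.0215,0,0,0,0.065],[0,0.026,0.028,0,0,0,0.065],[0,0.026,0.028,0,0,0,0.065],[0,0.026,0.028,0,0,0,0.065],[0,0.026,0.028,0,0,0,0.065],[0.01,0.02,0.022,0,0,0,0.065],[0.01,0.01,0.011,0,0,0,0.065],[0.02,0,0,0,0,0,0.065],[0.02,0,0,0,0,0,0.065],[0.02,0,0,0,0,0,0.065],[0,0,0,0,0,0,0.065]],
])

```text
t: 43.23
tool_pos: [0.4564, -0.1849, 0.1376]
tool_rot: [2.082, 0.279, -2.067]
contact_force: [-0.5, -0.0, -0.2]
opening: 0.0651
```

```bash
python3 go.py 0.453 -0.1875 0.05 -74.4
```

```text
t 43.23 pos [ 0.4564 -0.1849  0.1376] phi -74.44 down [ 0.0075 -0.0035 -1.    ] F [-0.5 -0.  -0.2] open 0.0651 q1,q6 [-0.54  0.76]
shift now-frame mm [87.6  1.1  4.5] after-turn frame mm [87.6  1.6  4. ] turn [-0.04 -0.36 -0.31] rows 2.1 0.1
```

Call:
arm_command([
  [[0.01,0.001,0.003,0,-0.3,-0.3,0.065],[0.02,0,0.001,0,0,0,0.065],[0.025,0,0.001,0,0,0,0.065],[0.025,0,0.001,0,0,0,0.065],[0.02,0,0.0005,0,-0.1,0,0.065],[0.01,0,0,0,0,0,0.065],[0,0,0,0,0,0,0.065]],
])

```text
t: 43.82
tool_pos: [0.4551, -0.1906, 0.0297]
tool_rot: [2.079, 0.278, -2.065]
contact_force: [0.3, 0.4, 0.3]
opening: 0.0651
```

```bash
python3 go.py 0.453 -0.1875 -0.003 -74.4
```

```text
t 43.82 pos [ 0.4551 -0.1906  0.0297] phi -74.34 down [ 0.0079 -0.0059 -1.    ] F [0.3 0.4 0.3] open 0.0651 q1,q6 [-0.55  0.75]
shift now-frame mm [32.6 -3.8  1.4] after-turn frame mm [32.7 -3.5  1.2] turn [ 0.07 -0.34 -0.45] rows 0.8 0.1
```

Call:
arm_command([
  [[0.008,-0.003,0.001,0,-0.3,-0.4,0.065],[0.01,0,0,0,0,0,0.065],[0.009,0,0,0,0,0,0.065],[0.004,0,0,0,0,0,0.065],[0,0,0,0,0,0,0.065]],
])

```text
t: 44.23
tool_pos: [0.4569, -0.1896, 0.0003]
tool_rot: [2.079, 0.281, -2.066]
contact_force: [0.1, -0.0, -0.0]
opening: 0.0648
```

```bash
python3 go.py 0.453 -0.1875 -0.003 -74.4
```

```text
t 44.23 pos [ 4.569e-01 -1.896e-01  3.000e-04] phi -74.29 down [ 0.0067 -0.0039 -1.    ] F [ 0.1 -0.  -0. ] open 0.0648 q1,q6 [-0.54  0.75]
shift now-frame mm [ 3.3 -3.1  3.2] after-turn frame mm [ 3.3 -3.1  3.2] turn [ 0.11 -0.31 -0.32] rows 0.1 0.1
```

Call:
arm_command([
  [[0.003,-0.003,0.003,0,-0.3,-0.3,0.065],[0,0,0,0,0,0,0.065],[0,0,0,0,0,0,0.05],[0,0,0,0,0,0,0.04],[0,0,0,0,0,0,0.04],[0,0,0,0,0,0,0.04]],
], squeeze=40)

```text
t: 44.73
tool_pos: [0.4544, -0.1883, -0.0009]
tool_rot: [2.076, 0.284, -2.071]
contact_force: [0.8, -0.6, -0.4]
opening: 0.0545
```

```bash
python3 go.py 0.453 -0.1875 -0.003 0
```

```text
t 44.73 pos [ 0.4544 -0.1883 -0.0009] phi -74.29 down [ 0.0027 -0.0019 -1.    ] F [ 0.8 -0.6 -0.4] open 0.0545 q1,q6 [-0.54  0.75]
shift now-frame mm [ 2.1 -1.1  1.1] after-turn frame mm [ 2.1 -1.4 -0.8] turn [-7.429e+01 -1.000e-02 -2.000e-01] rows 0.1 10.4
```

Call:
arm_command([
  [[-0.015,0,0,0,0,0,0.04],[-0.03,0,0,0,0,0,0.04],[-0.038,0,0,0,0,0,0.04],[-0.038,0,0,0,0,0,0.04],[-0.038,0,0,0,0,0,0.04],[-0.038,0,0,0,0,0,0.04],[-0.025,0,0,0,0,0,0.04],[-0.01,0,0,-4,0,0,0.04],[0,0,0,-6.5,0,0,0.04],[0,0,0,-6.5,0,0,0.04],[0,0,0,-6.5,0,0,0.04],[0,0,0,-6.5,0,0,0.04],[0,0,0,-6.5,0,0,0.04],[0,0,0,-6.5,0,0,0.04],[0,0,0,-6.5,0,0,0.04],[0,0,0,-6.5,0,0,0.04],[0,0,0,-6.5,0,0,0.04],[0,0,0,-6,0,0,0.04],[0,0,0,-2,0,0,0.04]],
])

```text
t: 46.32
tool_pos: [0.4506, -0.1859, 0.242]
tool_rot: [1.212, 1.206, -1.212]
contact_force: [0.2, 1.7, -0.5]
opening: 0.0544
```

```bash
python3 go.py 0.5507 0.3278 0.26 0
```

```text
t 46.32 pos [ 0.4506 -0.1859  0.242 ] phi -0.22 down [ 8.e-04 -5.e-04 -1.e+00] F [ 0.2  1.7 -0.5] open 0.0544 q1,q6 [-0.54 -0.54]
shift now-frame mm [ -18.1   98.1 -514.1] after-turn frame mm [ -18.   100.1 -513.7] turn [-0.22  0.03 -0.05] rows 12.6 0.0
```

Call:
arm_command([
  [[-0.005,0.003,-0.015,0,0,0,0.04],[-0.005,0.006,-0.03,0,0,0,0.04],[0,0.0075,-0.0385,0,0,0,0.04],[0,0.0075,-0.0385,0,0,0,0.04],[0,0.0075,-0.0385,0,0,0,0.04],[0,0.0075,-0.0385,0,0,0,0.04],[0,0.0075,-0.0385,0,0,0,0.04],[0,0.0075,-0.0385,0,0,0,0.04],[0,0.0075,-0.0385,0,0,0,0.04],[0,0.0075,-0.0385,0,0,0,0.04],[0,0.0075,-0.0385,0,0,0,0.04],[0,0.0075,-0.0385,0,0,0,0.04],[0,0.0075,-0.0385,0,0,0,0.04],[0,0.0065,-0.03,0,0,0,0.04],[0,0.002,-0.012,0,0,0,0.04],[0,0,0,0,0,0,0.04]],
])

```text
t: 47.65
tool_pos: [0.5543, 0.3478, 0.2477]
tool_rot: [1.214, 1.204, -1.216]
contact_force: [-0.3, -1.4, -0.3]
opening: 0.0546
```

```bash
python3 go.py 0.5507 0.3278 0.145 0
```

```text
t 47.65 pos [0.5543 0.3478 0.2477] phi -0.47 down [ 0.     -0.0021 -1.    ] F [-0.3 -1.4 -0.3] open 0.0546 q1,q6 [0.45 0.46]
shift now-frame mm [102.7  -3.5  19.8] after-turn frame mm [102.7  -3.6  20. ] turn [-0.47  0.12 -0.  ] rows 2.5 0.1
```

Call:
arm_command([
  [[0.01,-0.003,0.01,-0.4,0,0,0.04],[0.02,-0.001,0.008,0,0,0,0.04],[0.025,0,0,0,0,0,0.04],[0.02,0,0,0,0,0,0.04],[0.015,0,0,0,0,0,0.04],[0.004,0,0,0,0,0,0.04],[0,0,0,0,0,0,0.04]],
])

```text
t: 48.23
tool_pos: [0.5501, 0.3216, 0.1515]
tool_rot: [1.208, 1.202, -1.214]
contact_force: [-0.1, 0.0, -0.2]
opening: 0.0544
```

```bash
python3 go.py 0.5507 0.3278 0.145 0
```

```text
t 48.23 pos [0.5501 0.3216 0.1515] phi -0.24 down [ 0.0011 -0.006  -1.    ] F [-0.1  0.  -0.2] open 0.0544 q1,q6 [0.42 0.42]
shift now-frame mm [ 6.4  0.6 -6.2] after-turn frame mm [ 6.5  0.6 -6.2] turn [-0.24  0.34 -0.07] rows 0.2 0.1
```

Call:
arm_command([
  [[0.006,0,-0.006,0,0.3,0,0.04],[0,0,0,0,0,0,0.04],[0,0,0,0,0,0,0.04]],
])

```text
t: 48.48
tool_pos: [0.5511, 0.3266, 0.1472]
tool_rot: [1.216, 1.204, -1.211]
contact_force: [-0.2, -0.5, 1.0]
opening: 0.0544
```

```bash
python3 go.py 0.5507 0.3278 0.145 0
```

```text
t 48.48 pos [0.5511 0.3266 0.1472] phi -0.36 down [ 3.4e-03  3.0e-04 -1.0e+00] F [-0.2 -0.5  1. ] open 0.0544 q1,q6 [0.42 0.43]
shift now-frame mm [ 2.2 -0.4 -1.2] after-turn frame mm [ 2.2 -0.4 -1.2] turn [-0.36 -0.02 -0.2 ] rows 0.1 0.1
```

Call:
arm_command([
  [[0.002,-0.0005,-0.001,0,0,-0.2,0.04],[0,0,0,0,0,0,0.04],[0,0,0,0,0,0,0.04],[0,0,0,0,0,0,0.04],[0,0,0,0,0,0,0.04],[0,0,0,0,0,0,0.04],[0,0,0,0,0,0,0.04],[0,0,0,0,0,0,0.04],[0,0,0,0,0,0,0.04],[0,0,0,0,0,0,0.04],[0,0,0,0,0,0,0.04],[0,0,0,0,0,0,0.04],[0,0,0,0,0,0,0.04],[0,0,0,0,0,0,0.04],[0,0,0,0,0,0,0.04],[0,0,0,0,0,0,0.04],[0,0,0,0,0,0,0.04],[0,0,0,0,0,0,0.04],[0,0,0,0,0,0,0.04],[0,0,0,0,0,0,0.04]],
])

```text
t: 50.15
tool_pos: [0.5525, 0.329, 0.1493]
tool_rot: [1.218, 1.205, -1.208]
contact_force: [0.3, 0.0, -0.5]
opening: 0.0546
```

```bash
python3 go.py 0.5507 0.3278 0.145 0;python3 loc.py backplate_grip .566 -.117 -.34 B;python3 loc.py backplate_grip .566 -.117 -.34 B
```

```text
t 50.15 pos [0.5525 0.329  0.1493] phi -0.31 down [ 0.0055  0.0028 -1.    ] F [ 0.3  0.  -0.5] open 0.0546 q1,q6 [0.42 0.43]
shift now-frame mm [ 4.3 -1.8  1.2] after-turn frame mm [ 4.3 -1.8  1.2] turn [-0.31 -0.16 -0.31] rows 0.1 0.1
top [ 0.5674 -0.1159 -0.2823] err 0.064 735
scene [ 0.5633 -0.1193 -0.2803] err 0.052 835
top [ 0.5659 -0.1155 -0.2824] err 0.078 716
scene [ 0.5617 -0.1192 -0.3336] err 0.053 825
```

Call:
arm_command([
  [[0,0,0,0,0,0,0.04],[0,0,0,0,0,0,0.04],[0,0,0,0,0,0,0.04],[-0.02,0,0,0,0,0,0.04],[-0.03,0,0,0,0,0,0.04],[-0.035,0,0,0,0,0,0.04],[-0.02,0,0,3,0,0,0.04],[0,0,0,7,0,0,0.04],[0,0,0,7,0,0,0.04],[0,0,0,7,0,0,0.04],[0,0,0,7,0,0,0.04],[0,0,0,7,0,0,0.04],[0,0,0,7,0,0,0.04],[0,0,0,7,0,0,0.04],[0,0,0,7,0,0,0.04],[0,0,0,7,0,0,0.04],[0,0,0,7,0,0,0.04],[0,0,0,7,0,0,0.04],[0,0,0,7,0,0,0.04],[0,0,0,7,0,0,0.04]],
])

```text
t: 52.22
tool_pos: [0.5514, 0.3285, 0.2598]
tool_rot: [-2.166, 0.122, 2.155]
contact_force: [0.8, 0.1, -0.1]
opening: 0.0546
```

```bash
python3 go.py 0.585 0.0308 0.26 -98.15
```

```text
t 52.22 pos [0.5514 0.3285 0.2598] phi -96.64 down [ 0.005   0.0026 -1.    ] F [ 0.8  0.1 -0.1] open 0.0546 q1,q6 [0.42 2.11]
shift now-frame mm [ -0.8 291.8 -67.8] after-turn frame mm [-2.000e-01  2.899e+02 -7.540e+01] turn [ 1.51 -0.27  0.19] rows 7.2 0.2
```

Call:
arm_command([
  [[0,0.01,-0.003,1.5,-0.3,0.2,0.04],[0,0.025,-0.007,0,0,0,0.04],[0,0.035,-0.0095,0,0,0,0.04],[0,0.035,-0.0095,0,0,0,0.04],[0,0.035,-0.0095,0,0,0,0.04],[0,0.035,-0.0095,0,0,0,0.04],[0,0.035,-0.0095,0,0,0,0.04],[0,0.035,-0.0095,0,0,0,0.04],[0,0.022,-0.006,0,0,0,0.04],[0.01,0,0,0,0,0,0.04],[0.02,0,0,0,0,0,0.04],[0.02,0,0.001,0,0,0,0.04],[0.02,0,0.001,0,0,0,0.04],[0.02,0,0.001,0,-0.3,0,0.04],[0.01,0,0,0,-0.3,0,0.04],[0.004,0,0,0,0,0,0.04]],
])

```text
t: 53.55
tool_pos: [0.5852, 0.0346, 0.1536]
tool_rot: [-2.153, 0.131, 2.171]
contact_force: [0.4, 0.1, -0.3]
opening: 0.0541
```

```bash
python3 go.py 0.585 0.0308 0.13 -98.15
```

```text
t 53.55 pos [0.5852 0.0346 0.1536] phi -96.75 down [-0.0081 -0.0025 -1.    ] F [ 0.4  0.1 -0.3] open 0.0541 q1,q6 [-0.07  1.62]
shift now-frame mm [23.6  3.7 -0.4] after-turn frame mm [23.6  3.7 -0.3] turn [ 1.4   0.44 -0.2 ] rows 0.6 0.2
```

Call:
arm_command([
  [[0.008,0.0035,-0.0004,1.4,0.4,-0.2,0.04],[0.01,0,0,0,0,0,0.04],[0.008,0,0.0005,0,-0.1,0,0.04],[0,0,0,0,0,0,0.04],[0,0,0,0,0,0,0.04]],
])

```text
t: 53.97
tool_pos: [0.585, 0.0313, 0.1258]
tool_rot: [-2.146, 0.152, 2.149]
contact_force: [-0.1, -0.5, -0.5]
opening: 0.0546
```

```bash
python3 go.py 0.585 0.0308 0.11 -98.15; python3 hole.py -98.15 .0049
python3 - <<'E'
from h import *
save('scene','w1',(255,225,335,285),8)
E
```

```text
t 53.97 pos [0.585  0.0313 0.1258] phi -98.13 down [-1.e-03  7.e-04 -1.e+00] F [-0.1 -0.5 -0.5] open 0.0546 q1,q6 [-0.07  1.64]
shift now-frame mm [15.8  0.5 -0.1] after-turn frame mm [15.8  0.5 -0.1] turn [0.02 0.06 0.03] rows 0.4 0.0
side -1 px [310.11 238.33] n 17 peak 284 meas-exp mm [-9.5  2.1] along -9.7 world hole [0.531  0.0398 0.1307]
side 1 px [278.57 258.48] n 4 peak 58 meas-exp mm [-1.9  1.9] along -2.2 world hole [0.6276 0.0269 0.1307]
```

View pics/w1.png

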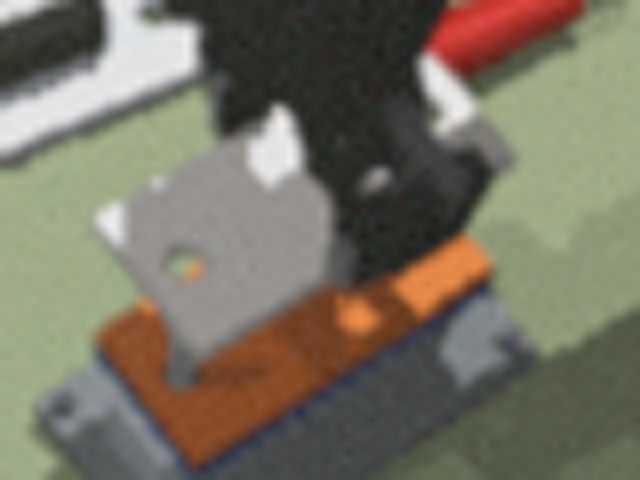

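```bash
python3 - <<'E'
from h import *
im=get_image('scene').astype(float)
c0=np.array([277.8,257.6]); 
# hole = deviation from grey plaque: chroma
s=im[251:265,271:286]; d=s.max(2)-s.min(2)
print(d.astype(int))
d2=np.clip(d-12,0,25); v,u=np.mgrid[251:265,271:286]; d2[np.hypot(u-c0[0],v-c0[1])>4.5]=0
c=np.array([(d2*u).sum(),(d2*v).sum()])/d2.sum(); q=ray('scene',*c,.1307)
e=np.array([.585,.0313])+.045*np.array([np.cos(np.radians(-8.15)),np.sin(np.radians(-8.15))])
print(c,q,(q[:2]-e)*1e3)
E
```

```text
[[  6   8   8   4   6   7   6   7   9   6   9   6   7   7   8]
 [  4   8   7   6   7   7   6   9   7   4   7   5   8  10   7]
 [  4   7   5   9   4   5   7   8   7   8   5   6   7   6   7]
 [  7   6   8   8   6   7   8   7   7   5   7   7   7   5   6]
 [  6   4   8   6   6   5   5   7   5   5   7   8   6   8   7]
 [  6   7   6   7   5   6  12  16  13   7   7   7   7   5   8]
 [  9   6   7   4   7  21  30  31  35  20   7   8   7   5   6]
 [ 10   4   8   4   7  26  35  55  91  47   8   5   8   8   8]
 [ 18   7   6   6   5  12  28  68  76  32   6   6   7   6   8]
 [ 25  13   4   7   6   6  18  34  22   7   6   6   7   8   7]
 [ 34  24  11   3   4   6   8   5   4   8   8   7   6   6   8]
 [ 36  61  65  26   6   5   4   7   5   5   6   6   5   5   8]
 [ 55  93 117  63  13   7   6   7   5   7   7   8   6   8   5]
 [ 83  99 114  85  26   6   6   5   4   6   6   5   6   6   6]]
[278.25471698 258.23584906] [0.62770134 0.02588143 0.1307    ] [-1.84417573  0.96086215]
```

Call:
arm_command([
  [[0.006,0.0006,0,0,0,0,0.04],[0.006,0,0.0006,0,-0.1,0,0.04],[0.004,0,0.0006,0,-0.1,0,0.04],[0,0,0,0,0,0,0.04]],
])

```text
t: 54.45
tool_pos: [0.5853, 0.0309, 0.1112]
tool_rot: [-2.148, 0.151, 2.147]
contact_force: [0.6, 0.3, -0.6]
opening: 0.0545
```

```bash
python3 go.py 0.5853 0.0307 0.08 -98.15
```

```text
t 54.45 pos [0.5853 0.0309 0.1112] phi -98.12 down [ 2.e-04  9.e-04 -1.e+00] F [ 0.6  0.3 -0.6] open 0.0545 q1,q6 [-0.07  1.64]
shift now-frame mm [31.2  0.2  0. ] after-turn frame mm [31.2  0.2  0. ] turn [ 0.03 -0.    0.05] rows 0.7 0.0
```

Call:
arm_command([
  [[0.007,0,0.0004,0,-0.05,0,0.04],[0.007,0,0.0006,0,-0.1,0,0.04],[0.007,0,0.0007,0,-0.1,0,0.04],[0.004,0,0.0005,0,-0.1,0,0.04],[0,0,0,0,0,0,0.04]],
])

```text
t: 54.87
tool_pos: [0.5853, 0.031, 0.0848]
tool_rot: [-2.147, 0.151, 2.148]
contact_force: [1.1, 0.2, -0.7]
opening: 0.0547
```

```bash
python3 go.py 0.5853 0.0307 0.0595 -98.15
```

```text
t 54.87 pos [0.5853 0.031  0.0848] phi -98.12 down [-4.0e-04  1.3e-03 -1.0e+00] F [ 1.1  0.2 -0.7] open 0.0547 q1,q6 [-0.07  1.64]
shift now-frame mm [25.3  0.3 -0.1] after-turn frame mm [25.3  0.3 -0.1] turn [0.03 0.03 0.07] rows 0.6 0.0
```

Call:
arm_command([
  [[0.007,0,0.0003,0,0,0,0.04],[0.007,0,0.0006,0,-0.1,0,0.04],[0.005,0,0.0006,0,-0.1,0,0.04],[0.003,0,0.0003,0,0,0,0.04],[0.002,0,0,0,0,0,0.04],[0.002,0,0,0,0,0,0.04],[0.001,0,0,0,0,0,0.04]],
])

```text
t: 55.45
tool_pos: [0.5853, 0.031, 0.0591]
tool_rot: [-2.145, 0.151, 2.15]
contact_force: [-1.5, 0.0, 6.6]
opening: 0.0544
```

```bash
python3 go.py 0.5853 0.0307 0.0595 -98.15
```

```text
t 55.45 pos [0.5853 0.031  0.0591] phi -98.11 down [-0.0018  0.0011 -1.    ] F [-1.5  0.   6.6] open 0.0544 q1,q6 [-0.07  1.64]
shift now-frame mm [-0.4  0.3 -0.1] after-turn frame mm [-0.4  0.3 -0.1] turn [0.04 0.11 0.05] rows 0.0 0.0
```

Call:
arm_command([
  [[0.001,0,0,0,0,0,0.04],[0,0,0,0,0,0,0.065],[0,0,0,0,0,0,0.07],[0,0,0,0,0,0,0.07],[-0.01,0,0,0,0,0,0.07],[-0.02,0,-0.001,0,0,0,0.07],[-0.035,0,-0.001,0,0,0,0.07],[-0.035,0,-0.001,0,0,0,0.07],[-0.03,0,0,0,0,0,0.07],[0,0,0,4,0,0,0.05],[0,0,0,4,0,0,0.05],[0,0,0,0,0,0,0.05]],
])

```text
t: 56.45
tool_pos: [0.5836, 0.0312, 0.1943]
tool_rot: [-2.049, 0.298, 2.086]
contact_force: [0.4, -0.0, 0.4]
opening: 0.0501
```

```bash
python3 go.py 0.5635 -0.117 0.1 -106.6
python3 loc.py white_center .584 .031 -.142 P .061
python3 loc.py backplate_grip .566 -.117 -.29 B; python3 loc.py backplate_grip .566 -.117 -.29 B
python3 - <<'E'
from h import *
# black bar in both views: top face centre & axis at z=.034
for cam in('top','scene'):
    im=get_image(cam); p=pix(cam,[.565,-.117,.022]).astype(int); s=im[p[1]-22:p[1]+22,p[0]-22:p[0]+22].max(2)
    m=((s<75)*255).astype(np.uint8); n,l,st,ce=cv2.connectedComponentsWithStats(m); i=1+st[1:,4].argmax()
    v,u=np.nonzero(l==i); W=np.array([ray(cam,a+p[0]-22,b+p[1]-22,.025)[:2] for a,b in zip(u,v)])
    c=W.mean(0); e,V=np.linalg.eigh(np.cov((W-c).T)); a=V[:,1]*np.sign(V[0,1]); print(cam,len(W),np.round(c,4),'yaw',round(np.arctan2(a[1],a[0]),3))
A=[]
for cam,o in(('top',(.565,-.05,.02)),('scene',(.565,-.03,.04))):
    im=get_image(cam); p=pix(cam,o).astype(int); A.append(cv2.resize(im[p[1]-40:p[1]+40,p[0]-50:p[0]+50],None,fx=4,fy=4,interpolation=cv2.INTER_CUBIC))
cv2.imwrite('pics/bp.png',np.hstack(A)[:,:,::-1])
E
```

```text
t 56.45 pos [0.5836 0.0312 0.1943] phi -106.42 down [-0.0172  0.0025 -0.9998] F [ 0.4 -0.   0.4] open 0.0501 q1,q6 [-0.07  1.78]
shift now-frame mm [ 94.3 147.6 -24.2] after-turn frame mm [ 94.3 147.7 -23.1] turn [ 0.18  0.99 -0.14] rows 4.2 0.1
top [ 0.5856  0.032  -0.123 ] err 0.837 143
scene [ 0.584   0.0291 -0.1647] err 0.058 991
top [ 0.5663 -0.116  -0.3071] err 0.048 749
scene [ 0.5624 -0.1191 -0.2996] err 0.06 763
top [ 0.5655 -0.1165 -0.3088] err 0.078 712
scene [ 0.5624 -0.1192 -0.2919] err 0.052 825
top 84 [ 0.5652 -0.1166] yaw -0.295
scene 109 [ 0.5656 -0.1148] yaw -0.228
```

View pics/bp.png

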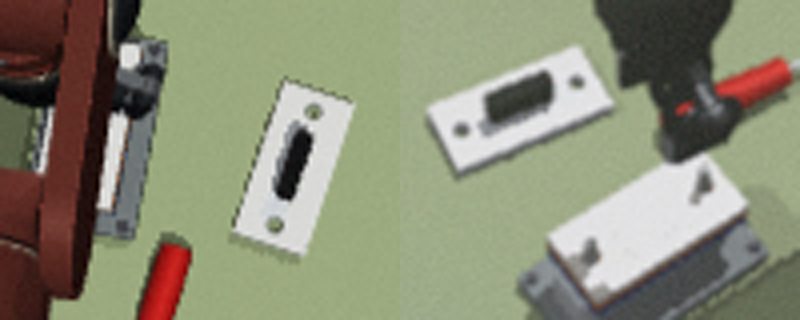

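Call:
arm_command([
  [[0,0.015,-0.002,0.7,0.9,0,0.045],[0,0.03,-0.0045,0,0,0,0.045],[0,0.03,-0.005,0,0,0,0.045],[0,0.03,-0.005,0,0,0,0.045],[0.005,0.025,-0.004,0,0,0,0.045],[0.01,0.01,-0.002,0,0,0,0.045],[0.02,0,0,0,0,0,0.045],[0.02,0,0,0,0,0,0.045],[0.015,0,0,0,0,0,0.045],[0,0,0,0,0,0,0.045]],
])

```text
t: 58.08
tool_pos: [0.562, -0.1211, 0.1213]
tool_rot: [-2.067, 0.32, 2.057]
contact_force: [-1.3, 0.2, -0.5]
opening: 0.045
```

```bash
python3 go.py 0.5637 -0.1172 0.06 -107.2
```

```text
t 58.08 pos [ 0.562  -0.1211  0.1213] phi -107.27 down [ 0.004  -0.0073 -1.    ] F [-1.3  0.2 -0.5] open 0.045 q1,q6 [-0.34  1.53]
shift now-frame mm [61.3 -4.6 -0.1] after-turn frame mm [61.3 -4.2 -0.5] turn [-0.06 -0.34 -0.33] rows 1.5 0.1
```

Call:
arm_command([
  [[0.01,-0.004,0,0,-0.3,-0.3,0.045],[0.018,0,0.0008,0,-0.1,0,0.045],[0.018,0,0.001,0,-0.1,0,0.045],[0.01,0,0.0005,0,-0.1,0,0.045],[0,0,0,0,0,0,0.045]],
])

```text
t: 58.5
tool_pos: [0.5624, -0.1158, 0.0643]
tool_rot: [-2.057, 0.311, 2.06]
contact_force: [0.1, -0.6, -0.4]
opening: 0.0449
```

```bash
python3 go.py 0.5637 -0.1172 0.014 -107.2
```

```text
t 58.5 pos [ 0.5624 -0.1158  0.0643] phi -107.26 down [-0.0011  0.0014 -1.    ] F [ 0.1 -0.6 -0.4] open 0.0449 q1,q6 [-0.33  1.54]
shift now-frame mm [50.3  1.  -1.7] after-turn frame mm [50.3  0.9 -1.6] turn [-0.06  0.08  0.06] rows 1.2 0.0
```

Call:
arm_command([
  [[0.012,0.001,-0.001,0,0,0,0.045],[0.014,0,0.0005,0,-0.1,0,0.045],[0.012,0,0.0005,0,-0.1,0,0.045],[0.007,0,0.0005,0,-0.1,0,0.045],[0,0,0,0,0,0,0.045]],
])

```text
t: 58.92
tool_pos: [0.5637, -0.1167, 0.0176]
tool_rot: [-2.056, 0.31, 2.062]
contact_force: [-0.7, 0.8, -0.2]
opening: 0.0452
```

```bash
python3 go.py 0.5637 -0.1172 0.014 -107.2
```

```text
t 58.92 pos [ 0.5637 -0.1167  0.0176] phi -107.22 down [-0.0023  0.002  -1.    ] F [-0.7  0.8 -0.2] open 0.0452 q1,q6 [-0.33  1.54]
shift now-frame mm [ 3.6  0.5 -0.1] after-turn frame mm [ 3.6  0.5 -0.1] turn [-0.02  0.16  0.07] rows 0.1 0.0
```

Now close on the bar.

Call:
arm_command([
  [[0.002,0.0005,0,0,0.1,0,0.045],[0,0,0,0,0,0,0.03],[0,0,0,0,0,0,0.0],[0,0,0,0,0,0,0.0],[0,0,0,0,0,0,0.0],[0,0,0,0,0,0,0.0],[0,0,0,0,0,0,0.0]],
], squeeze=60)

```text
t: 59.5
tool_pos: [0.5643, -0.1174, 0.0163]
tool_rot: [-2.06, 0.311, 2.058]
contact_force: [-0.1, 0.1, -2.0]
opening: 0.0131
```

```bash
python3 go.py 0.5637 -0.1172 0.014 -98.15
```

```text
t 59.5 pos [ 0.5643 -0.1174  0.0163] phi -107.22 down [ 9.e-04  1.e-03 -1.e+00] F [-0.1  0.1 -2. ] open 0.0131 q1,q6 [-0.33  1.54]
shift now-frame mm [ 2.3 -0.   0.7] after-turn frame mm [ 2.3 -0.2  0.6] turn [-9.07 -0.04  0.07] rows 0.1 1.3
```

Call:
arm_command([
  [[-0.01,0,0,0,0,0,0],[-0.02,0,0,0,0,0,0],[-0.035,0,0,0,0,0,0],[-0.035,0,0,-2,0,0,0],[-0.025,0,0,-4,0,0,0],[-0.01,0,0,-2.5,0,0,0],[0,0,0,0,0,0,0],[0,-0.015,0,0,0,0,0],[0,-0.03,0,0,0,0,0],[0,-0.03,0,0,0,0,0],[0,-0.03,0,0,0,0,0],[0,-0.025,0,0,0,0,0],[0,-0.008,0,0,0,0,0],[0,0,0,0,0,0,0]],
])

```text
t: 60.67
tool_pos: [0.5817, 0.0234, 0.1581]
tool_rot: [-2.134, 0.169, 2.143]
contact_force: [0.2, -0.2, -1.2]
opening: 0.013
```

```bash
python3 go.py 0.5845 0.0308 0.135 -98.15
```

```text
t 60.67 pos [0.5817 0.0234 0.1581] phi -99.08 down [-0.004  0.001 -1.   ] F [ 0.2 -0.2 -1.2] open 0.013 q1,q6 [-0.09  1.64]
shift now-frame mm [23.1 -7.8 -1.6] after-turn frame mm [23.1 -7.8 -1.7] turn [-0.93  0.24  0.02] rows 0.6 0.1
```

Call:
arm_command([
  [[0.006,-0.007,-0.0015,-0.9,0.2,0,0],[0.008,0,0,0,0,0,0],[0.005,0,0.0005,0,-0.1,0,0],[0,0,0,0,0,0,0],[0,0,0,0,0,0,0]],
])

```text
t: 61.08
tool_pos: [0.5822, 0.0275, 0.1343]
tool_rot: [-2.139, 0.157, 2.154]
contact_force: [0.1, -0.2, -1.3]
opening: 0.0128
```

```bash
python3 go.py 0.5845 0.0308 0.125 -98.15; python3 hole.py -98.15 -.0113
python3 - <<'E'
from h import *
save('scene','k1',(255,225,335,285),8)
E
```

```text
t 61.08 pos [0.5822 0.0275 0.1343] phi -98.31 down [-6.8e-03 -8.0e-04 -1.0e+00] F [ 0.1 -0.2 -1.3] open 0.0128 q1,q6 [-0.08  1.64]
shift now-frame mm [ 9.3 -3.6 -1.9] after-turn frame mm [ 9.3 -3.5 -1.9] turn [-0.16  0.38 -0.1 ] rows 0.2 0.1
side -1 px [309.22 237.52] n 11 peak 293 meas-exp mm [-10.4  -0.2] along -10.3 world hole [0.5272 0.0338 0.123 ]
side 1 px [277.83 258.15] n 6 peak 142 meas-exp mm [-1.3  0.9] along -1.4 world hole [0.6254 0.0221 0.123 ]
```

View pics/k1.png

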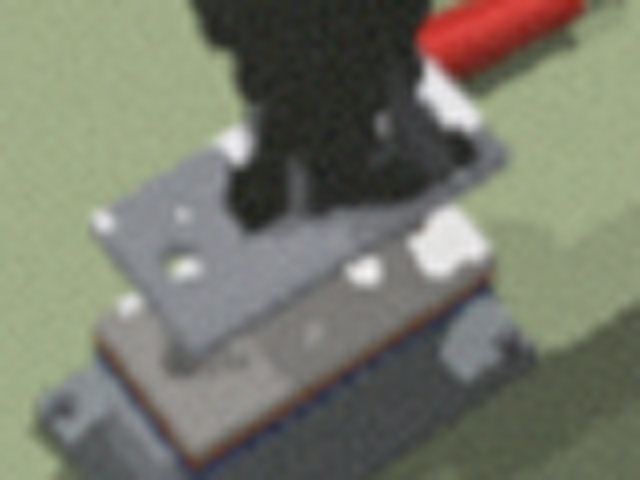

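Call:
arm_command([
  [[0.002,-0.0035,-0.0022,-0.1,0.3,-0.1,0],[0.002,0,0,0,0,0,0],[0,0,0,0,0,0,0]],
])

```text
t: 61.43
tool_pos: [0.5859, 0.03, 0.1313]
tool_rot: [-2.148, 0.155, 2.145]
contact_force: [0.4, -0.7, -2.6]
opening: 0.0122
```

```bash
python3 go.py 0.5849 0.0309 0.1 -98.15
python3 - <<'E'
from h import *
o=ctrl.get_obs();t=o['tool_pos'];im=get_image('scene').astype(float)
z=t[2]-.0113; e=np.array([t[0],t[1],z])+.045*np.array([np.cos(np.radians(-8.2)),np.sin(np.radians(-8.2)),0])
p=pix('scene',e);k=np.round(p).astype(int); s=im[k[1]-6:k[1]+7,k[0]-6:k[0]+7]; bg=np.median(s.reshape(-1,3),0)
d=np.linalg.norm(s-bg,axis=2); print(k,p); print(d.astype(int))
E
```

```text
t 61.43 pos [0.5859 0.03   0.1313] phi -98.3 down [ 1.5e-03  2.0e-04 -1.0e+00] F [ 0.4 -0.7 -2.6] open 0.0122 q1,q6 [-0.08  1.64]
shift now-frame mm [31.3 -0.7  1.2] after-turn frame mm [31.3 -0.8  1.1] turn [-0.15 -0.08  0.02] rows 0.8 0.0
[277 260] [276.73907632 260.38931645]
[[  3   1   4   2   6  50  36   1   5   2   5  12  72]
 [  3   2   2   1   1   8   5   2   3   5   5   3  19]
 [  2   5   1   1   4   3   1   2   8   3   5   2   1]
 [  1   3   4   6  18  25  19  10   3   1   1   6   4]
 [  4   4   4  24  50  42  33  30  11   5   1   1   8]
 [  4   5   3  39  10  69  91  50   3  11   2   1   3]
 [  9   6   1  27  59 144 152 133  52   5   4   3   2]
 [ 18   5   2   6  57  86  79  72  40   7   1   6   4]
 [  8  24   8   3  12   8   6   1   4   5   1   3   1]
 [ 57  10   8   3   1   2   1   2   1   6   5   4   9]
 [ 94  41   8   3   3   1   1   6   1   9   2   1   2]
 [ 54  30  17  25  12   1   3   5   5   0   4   4   2]
 [ 16  17  19  38  21   3   1   1   2   1   4   1   5]]
```

Call:
arm_command([
  [[0.004,-0.0008,0.0012,-0.1,-0.1,0,0],[0.006,0,0.0006,0,-0.1,0,0],[0.004,0,0.0006,0,-0.1,0,0],[0,0,0,0,0,0,0]],
])

```text
t: 61.82
tool_pos: [0.584, 0.0314, 0.1169]
tool_rot: [-2.144, 0.153, 2.15]
contact_force: [-0.1, 0.2, -1.6]
opening: 0.0127
```

```bash
python3 go.py 0.5846 0.0308 0.1 -98.15
```

```text
t 61.82 pos [0.584  0.0314 0.1169] phi -98.17 down [-2.5e-03  9.0e-04 -1.0e+00] F [-0.1  0.2 -1.6] open 0.0127 q1,q6 [-0.07  1.64]
shift now-frame mm [16.9  0.5 -0.8] after-turn frame mm [16.9  0.5 -0.7] turn [-0.02  0.15  0.03] rows 0.4 0.0
```

Call:
arm_command([
  [[0.005,0.0005,-0.0007,0,0.1,0,0],[0.006,0,0.0005,0,-0.1,0,0],[0.005,0,0.0006,0,-0.1,0,0],[0,0,0,0,0,0,0]],
])

```text
t: 62.15
tool_pos: [0.5842, 0.0309, 0.0993]
tool_rot: [-2.145, 0.152, 2.15]
contact_force: [1.9, 0.5, -1.8]
opening: 0.0127
```

```bash
python3 go.py 0.5846 0.0308 0.0853 -98.15
```

```text
t 62.15 pos [0.5842 0.0309 0.0993] phi -98.17 down [-2.2e-03  9.0e-04 -1.0e+00] F [ 1.9  0.5 -1.8] open 0.0127 q1,q6 [-0.07  1.64]
shift now-frame mm [14.   0.  -0.5] after-turn frame mm [14.   0.  -0.4] turn [-0.02  0.13  0.04] rows 0.3 0.0
```

Call:
arm_command([
  [[0.005,0,-0.0003,0,0.1,0,0],[0.005,0,0.0003,0,0,0,0],[0.003,0,0.0003,0,0,0,0],[0.002,0,0,0,0,0,0],[0.001,0,0,0,0,0,0],[0.001,0,0,0,0,0,0]],
])

```text
t: 62.65
tool_pos: [0.5843, 0.0308, 0.0844]
tool_rot: [-2.146, 0.153, 2.149]
contact_force: [-2.8, -0.4, 4.7]
opening: 0.0127
```

```bash
python3 go.py 0.5846 0.0308 0.0853 -98.15
```

```text
t 62.65 pos [0.5843 0.0308 0.0844] phi -98.16 down [-1.7e-03  5.0e-04 -1.0e+00] F [-2.8 -0.4  4.7] open 0.0127 q1,q6 [-0.07  1.64]
shift now-frame mm [-0.9 -0.  -0.3] after-turn frame mm [-0.9 -0.  -0.3] turn [-0.01  0.1   0.01] rows 0.0 0.0
```

Call:
arm_command([
  [[0.001,0,0,0,0,0,0],[0,0,0,0,0,0,0.02],[0,0,0,0,0,0,0.045],[0,0,0,0,0,0,0.045],[0,0,0,0,0,0,0.045],[-0.01,0,0,0,0,0,0.045],[-0.02,0,-0.001,0,0,0,0.045],[-0.035,0,-0.001,0,0,0,0.045],[-0.035,0,-0.001,0,0,0,0.045],[-0.035,0,0,0,0,0,0.045],[-0.02,0,0,-4,0,0,0.02],[0,0,0,-4,0,0,0],[0,0,0,0,0,0,0]],
])

```text
t: 63.73
tool_pos: [0.5866, 0.0305, 0.2488]
tool_rot: [2.217, 0.004, -2.224]
contact_force: [0.1, -0.2, -0.1]
opening: 0.0094
```

```bash
python3 go.py 0.52 0.327 0.25 -90
python3 loc.py backplate_grip .584 .031 -.142 B .069
python3 - <<'E'
from h import *
save('scene','z1',(240,215,320,290),8)
print([(np.round(w('scene',d['at']),3).tolist(),round(d['conf'],2)) for d in mark_of('scene','light_lever_tip')])
E
```

```text
t 63.73 pos [0.5866 0.0305 0.2488] phi -89.83 down [-3.4e-03  7.0e-04 -1.0e+00] F [ 0.1 -0.2 -0.1] open 0.0094 q1,q6 [-0.07  1.49]
shift now-frame mm [  -0.8 -296.7   65.7] after-turn frame mm [  -1.2 -296.5   66.6] turn [0.17 0.19 0.04] rows 7.3 0.0
top [0.5849 0.0124 0.2149] err 0.706 255
scene [ 0.5831  0.0287 -0.1296] err 0.037 1003
[([0.478, 0.328, 0.097], 0.59)]
```

View pics/z1.png

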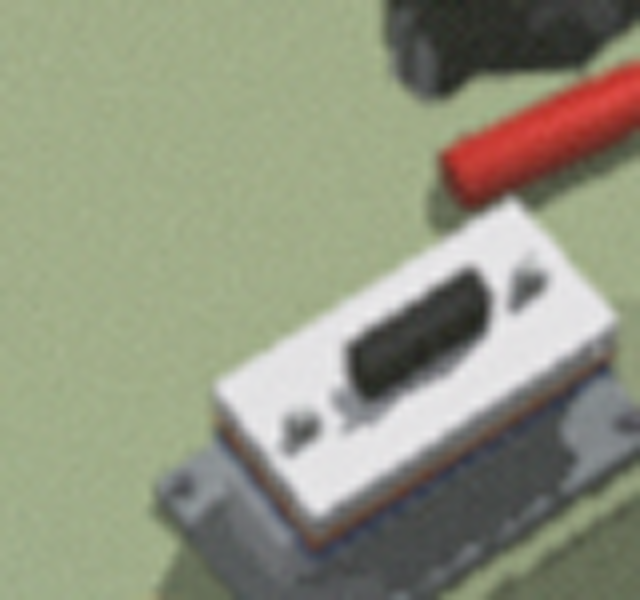

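The plate lies flush on the stack (bar at (420,335) in the crop, pin tips at (300,425) and (528,285)). The lever ball is still at x≈0.478, so the light is on. Next I go to the +x side of the ball.

Call:
arm_command([
  [[0,-0.015,0.004,0,0,0,0],[0,-0.03,0.007,0,0,0,0],[0,-0.037,0.0085,0,0,0,0],[0,-0.037,0.0085,0,0,0,0],[0,-0.037,0.0085,0,0,0,0],[0,-0.037,0.0085,0,0,0,0],[0,-0.037,0.0085,0,0,0,0],[0,-0.03,0.007,0,0,0,0],[0,-0.012,0.004,0,0,0,0],[0,0,0,0,0,0,0]],
])

```text
t: 64.87
tool_pos: [0.5135, 0.3116, 0.2309]
tool_rot: [-2.182, 0.018, 2.253]
contact_force: [0.1, -0.8, 0.8]
opening: -0.0
```

```bash
python3 go.py 0.52 0.327 0.08 -90
```

```text
t 64.87 pos [0.5135 0.3116 0.2309] phi -90.67 down [-0.0323 -0.0041 -0.9995] F [ 0.1 -0.8  0.8] open -0.0 q1,q6 [0.42 2.  ]
shift now-frame mm [150.5 -16.2 -11.2] after-turn frame mm [150.9 -15.4  -6.5] turn [-0.68  1.85 -0.25] rows 3.6 0.3
```

Call:
arm_command([
  [[0.0,-0.008,-0.006,-0.7,1.8,-0.2,0],[0.02,-0.007,-0.004,0,0,0,0],[0.025,0,0,0,0,0,0],[0.025,0,0,0,0,0,0],[0.02,0,0,0,0,0,0],[0.01,0,0,0,0,0,0],[0,0,0,0,0,0,0]],
])

```text
t: 65.45
tool_pos: [0.5238, 0.3221, 0.1226]
tool_rot: [2.215, -0.009, -2.224]
contact_force: [-0.6, -0.6, -0.4]
opening: -0.0003
```

```bash
python3 go.py 0.52 0.327 0.08 -90
```

```text
t 65.45 pos [0.5238 0.3221 0.1226] phi -90.14 down [-0.0038 -0.0061 -1.    ] F [-0.6 -0.6 -0.4] open -0.0003 q1,q6 [0.43 2.01]
shift now-frame mm [42.6 -5.2  3.7] after-turn frame mm [42.6 -4.9  3.8] turn [-0.14  0.22 -0.35] rows 1.0 0.1
```

Call:
arm_command([
  [[0.012,-0.004,0,0,0.2,-0.3,0],[0.014,0,0,0,0,0,0],[0.01,0,0,0,0,0,0],[0,0,0,0,0,0,0]],
])

```text
t: 65.78
tool_pos: [0.5254, 0.3238, 0.0859]
tool_rot: [-2.22, 0.008, 2.219]
contact_force: [-0.6, -0.7, -0.3]
opening: 0.0001
```

```bash
python3 go.py 0.427 0.327 0.08 -90
```

```text
t 65.78 pos [0.5254 0.3238 0.0859] phi -90.32 down [ 8.0e-04 -1.4e-03 -1.0e+00] F [-0.6 -0.7 -0.3] open 0.0001 q1,q6 [0.43 2.01]
shift now-frame mm [ 5.8 -2.7 98.4] after-turn frame mm [ 5.9 -3.2 98.4] turn [-0.32 -0.04 -0.08] rows 2.4 0.0
```

Call:
arm_command([
  [[0.001,-0.0015,0.012,0,0,0,0],[0,-0.001,0.012,0,0,0,0],[0,0,0.012,0,0,0,0],[0,0,0.012,0,0,0,0],[0,0,0.012,0,0,0,0],[0,0,0.012,0,0,0,0],[0,0,0.012,0,0,0,0],[0,0,0.006,0,0,0,0],[0,0,0,0,0,0,0]],
])

```text
t: 66.53
tool_pos: [0.4331, 0.3276, 0.0914]
tool_rot: [-2.233, 0.003, 2.201]
contact_force: [0.9, -0.5, -0.5]
opening: 0.0001
```

```bash
python3 go.py 0.427 0.327 0.08 -90; python3 - <<'E'
from h import *
for c in('top','scene'):
    get_image(c); print(c,[(np.round(w(c,d['at']),3).tolist(),round(d['conf'],2)) for d in mark_of(c,'light_lever_tip')])
E
```

```text
t 66.53 pos [0.4331 0.3276 0.0914] phi -90.32 down [ 0.0144  0.0028 -0.9999] F [ 0.9 -0.5 -0.5] open 0.0001 q1,q6 [0.51 2.09]
shift now-frame mm [11.3  0.6  6.3] after-turn frame mm [11.4  0.6  6.1] turn [-0.32 -0.82  0.16] rows 0.3 0.1
top [([0.407, 0.329, 0.097], 0.64), ([0.699, 0.35, 0.003], 0.36)]
scene [([0.411, 0.327, 0.101], 0.59)]
```

Call:
arm_command([
  [[0,0,0.005,0,-0.4,0,0],[0,0,0.002,0,0,0,0],[0,0,0,0,0,0,0],[0,0,-0.015,0,0,0,0],[0,0,-0.015,0,0,0,0],[-0.02,0,-0.005,0,0,0,0],[-0.035,0,0,0,0,0,0],[-0.035,0,0,0,0,0,0],[-0.035,0,0,0,0,0,0],[-0.035,0,0,0,0,0,0],[-0.02,0,0,0,0,0,0],[0,0.02,0,0,0,0,0],[0,0.035,0,0,0,0,0],[0,0.035,0,0,0,0,0],[0,0.035,0,0,0,0,0],[0,0.02,0,0,0,0,0],[0,0,0,0,0,0,0],[0,0,0,0,0,0,0]],
])

```text
t: 68.23
tool_pos: [0.4626, 0.1759, 0.2794]
tool_rot: [-2.218, 0.008, 2.217]
contact_force: [-0.1, 1.8, -0.3]
opening: -0.0003
```

```bash
python3 go.py; python3 - <<'E'
from h import *
for c in('top','scene'):
    get_image(c); print(c,[(np.round(w(c,d['at']),3).tolist(),round(d['conf'],2)) for d in mark_of(c,'light_lever_tip')])
im=save('scene','end',(60,60,520,405),1.7)
hsv=cv2.cvtColor(im,cv2.COLOR_RGB2HSV); k=cv2.inRange(hsv,(0,170,90),(6,255,255)); n,l,s,ce=cv2.connectedComponentsWithStats(k)
print([(int(s[i,4]),ce[i].round(1)) for i in range(1,n) if 15<s[i,4]<80])
E
python3 loc.py backplate_grip .584 .031 -.142 B .069
```

```text
t 68.23 pos [0.4626 0.1759 0.2794] phi -90.42 down [ 4.e-04  1.e-04 -1.e+00] F [-0.1  1.8 -0.3] open -0.0003 q1,q6 [0.21 1.79]
top [([0.403, 0.333, 0.098], 0.4)]
scene [([0.409, 0.326, 0.096], 0.65), ([0.409, -0.008, 0.002], 0.54)]
[(28, array([431.1, 288.4]))]
top [ 0.5872  0.0323 -0.1437] err 0.051 848
scene [ 0.5835  0.0283 -0.1415] err 0.044 975
```

View pics/end.png

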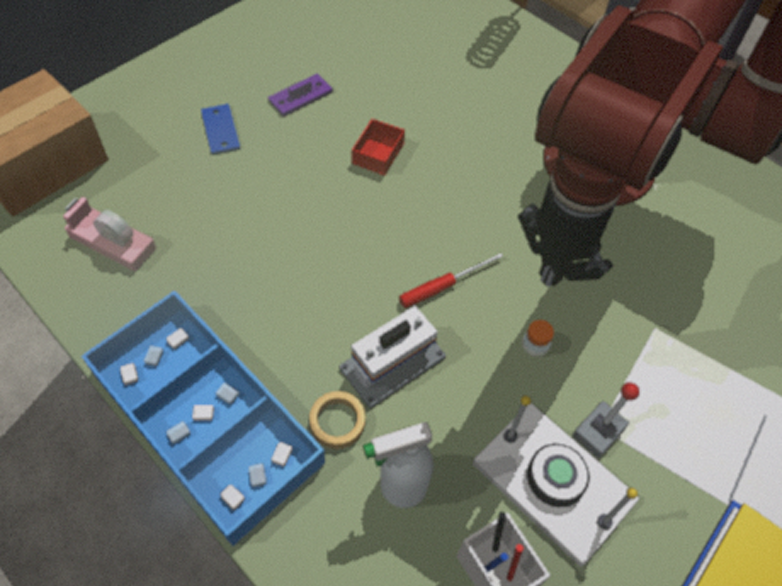

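```bash
python3 -c "
from station import finish_job
print(finish_job())"
```

```text
the job is handed in; nothing more can be done
None
```

I finished the job at about 68 s of robot time and handed it in; no verdict is reported.

**What I did:** I switched the ring light on with its lever. Then blue (the leftmost of the two), orange and white each went to the viewing pose. They were held there level for about two seconds and then lowered over the jig pins. Each one seated with about 6–7 N of upward force at the expected height before I let go. The aluminium backing plate was knocked aside by a few centimetres during the run, so I located it again. I then lowered it onto the stack (about 5 N contact) and only then pushed the lever back off.

**Last checks:**
- **Stack:** the final picture and the plate fit show the backing plate lying flush and in line with the pins (fitted yaw about -0.142 rad, the same as the jig).
- **Lever:** the ball is back within about 3 mm of where it started, roughly 0.03 rad from fully off.
- **Surroundings:** the gripper is clear of everything, and in the final picture the other things look undisturbed.

**What disagreed:**
- **Cameras:** the two cameras differ by 3–4 mm in position throughout. I lined up the holes using the scene camera relative to the pins, and every plate went on without noticeable side force.
- **Hole readings:** one hole reading per plate was hidden by the gripper, so I ignored it.
- **White viewing height:** the white plaque was held about 4 mm above the marked height at viewing, which is within the 12 mm allowed.

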